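# Load and lock flatted bars in a V-groove tacking fixture

### The arm

A 6-joint arm with a two-finger parallel gripper is mounted at the origin on the work surface. World frame = base frame: x ahead of the robot, y to its left, z up, the work surface at z = 0. Lengths are in m, angles in rad, forces in N, time in s.
With the tool pointing down it reaches from about 0.375 to 0.9 m from the base axis. Payload 3.1 kg.
Tool frame: the origin (TCP) lies at the very end of the fingers, on their centre line; the grasp point (between the pads) lies 19 mm behind it (grip_depth is the distance from the TCP to the grasp point, in m); z points along the fingers, x is the direction in which the jaws open and shut, and the axes are right-handed (so a half turn about z gives the same grasp; the last joint's range is limited). The gripper opens to 87 mm and grips with 3 to 60 N. Pads are 19 mm wide; open, the fingers measure 117 mm over their backs; the gripper's body (75 mm by 190 mm) begins 51 mm behind the grasp point.
Start: joints at [-1.421, 0.527, 1.433, -0, 1.181, -0.178], TCP at [0.201, -0.592, 0.223] pointing down, gripper open.
Joint ranges: [-3.08, 3.08], [-0.75, 2.2], [0.22, 2.44], [-1.43, 4.57], [0, 2.65], [-2.85, 2.85]. Speed limits (rad/s): [2.79, 2.79, 3.14, 3.14, 3.14, 3.14].

### API

Orientations are given as a rotation vector (axis times angle).
In Python, from workcell import get_obs, capture, finish_job, grip_depth gives the robot as it stands.
- The arm moves only by the shell command python3 -m pendant 'ROWS' [FORCE]. ROWS is a JSON object of lists of equal length, an entry for each row: "hand": the gripper's target within -1 to 1 (shut at 1, half-way at 0, fully open at -1); "dp": the shift along the tool's x, y, z normalised to -1 to 1, where 1 is 0.5 m, a list of three; "yaw": the turn about the tool's z normalised to -1 to 1, where 1 is 60 degrees. A call has 1 to 10 rows; each row is the pose to reach, as a shift and turn from the pose commanded when the call began, along the tool's axes at that moment; what a row does not reach only later rows make up. A row lasts 1/10 s, in which the tool goes at most 50 mm and 8.59 degrees, less where a joint would pass 70% of its speed; a pose out of reach is approached as far as the arm can. A call with a number of a shift or a turn outside -1 to 1 is refused whole. A call with a gripper value outside its range is refused whole. The fingers move at their own pace and stop on an object; FORCE is the grip in N (left out, the last holds). Time passes only in rows, so rows that repeat a pose let the fingers close. It gives the time, the measured TCP pose, the force and the opening at its end, in the units of the state.
- get_obs(): the state, without advancing time (a new reading comes with each control period).
- capture(name): name is "side" or "top"; returns a dict with "image" (384x512x3 uint8, red, green, blue), "mtx" (3x3 intrinsics, pixels), "D" ([k1, k2, p1, p2, k3] as OpenCV has them; the pictures are not rectified), "cam_to_world" (4x4, takes a point from camera to world coordinates). Camera axes: x right, y up, looking along -z (the intrinsics and any distortion apply to the point x, -y, -z); pixel columns grow to the right and rows downward; lengths in m; the calibration is good to about 2 mm. A picture is of the moment at which its call begins. There is no depth.
- finish_job(): hands the job in, once; it reports no verdict.
The state is a dict: "time": time; "joint_pos": joint angles; "joint_velocities": joint speeds; "joint_efforts": joint torques, N m; "position": TCP position; "eef_rot": TCP orientation; "force": force on the tool from outside, world axes, zero at the start; "wrist_torque": the same for the moment, N m; "gripper_width": opening from 0.0 (shut) to 1.0 (fully open).
Only numpy, scipy, OpenCV 4.12 (cv2) and the standard library are available. Lean on these libraries where they do the work, as an engineer would, in place of code of your own. Each camera call takes 0.05 s, during which the arm holds its last target.

### The job

Get the flatted bars on the bench ready for tacking. The grooves of the fixture start with their sliding end caps closed, so draw back the cap of each groove you need, lay one bar in it and roll it there until its milled flat faces straight up. Then press the cap fully home again over the bar so that it is locked against the stop; leave the brush, spray can and cup alone.

Things in the scene. Friction and masses are not known exactly. Their poses are not given: they have to be found in the camera images.
- bar1: steel bar 150 mm long, round 34 mm, 0.5 kg, dark scale, one bright milled flat 4 mm deep (21 mm wide): 30 mm across. Two bright round necks, 26 mm diameter, 37 to 65 mm either side of its middle, flush with the flat. Origin on the axis at mid length; x along the bar; -z: the way the flat faces. Starts on its flat on the bench, axis 13 mm up. May be absent; any bar, any groove.
- bar2: same as bar1, another bar (may be absent).
- bar3: same as bar1, another bar (may be absent).
- bar4: same as bar1, another bar (may be absent).
- fixture: fixed welding fixture, base plate 320 x 330 x 12 mm, three V-grooves side by side 115 mm apart, each for one bar; origin on the bench under the middle groove, x along the grooves away from the robot, y to the left, z up.
- groove1 (a point): left groove (fixture y +115 mm): point on the groove's axis, 70 mm above the bench, where the middle of a locked bar lies. Axes as the fixture. The bar's necks lie in two V-blocks (90-degree V, tops level with the axis), each 14 mm long, 51 mm either side along x; 88 mm gap between them for fingers. Stop at the near end faces +x at x -76 mm, 4 mm taller than the axis.
- groove2 (a point): middle groove (y 0), as groove1. All grooves: the V faces are slippery (friction about 0.15 on the bars), so a bar turns on the spot when its top is rubbed sideways with a fingertip, or when gripped and the hand is tilted. Top of the bar 17 mm above the axis, but only 13 mm where the flat is up.
- groove3 (a point): right groove (y -115 mm), as groove1. All grooves: with the cap fully open a bar's necks have 7 mm of play either way along x, so lay it with its middle 0 to 5 mm beyond the groove point in +x; the cap then pushes it the last bit to the stop.
- cap1 (a joint): slide of groove1's end cap, m: 0 fully open (far from the robot), 0.045 fully home; slides along the groove towards the robot (fixture -x). Starts at 0.030 to 0.045. A friction detent of 5 N holds it where left. Its 22 mm wide key tongue, underside 14.8 mm above the groove axis, nose bevelled, runs over the bar's far end only if the flat is up within about 10 degrees.
- cap2 (a joint): as cap1, of groove2. All caps: the tongue's nose ends 40 mm beyond the groove point in +x when home, 85 mm when open; the tongue's top is 20 mm above the groove axis.
- cap3 (a joint): as cap1, of groove3.
- cap1_post (a point): centre of the top of cap1's black grip post, 20 x 20 mm, 53 mm above the groove axis; free on all sides down to 32 mm below this point; 96 mm beyond the groove point in +x at home, 141 mm when open.
- cap2_post (a point): as cap1_post, of cap2.
- cap3_post (a point): as cap1_post, of cap3.
- brush: bystander: wire brush lying on the far side of the bench.
- spray_can: bystander: standing can, 56 mm diameter, 150 mm tall, left of the fixture.
- tip_cup: bystander: steel cup, 70 mm wide, 70 mm tall, at the near left.

How it is judged:
At the end, for the whole second after the job is handed in: Every bar present lies in a groove (its middle within 6 mm of the groove point), flat facing up within 12 degrees, that groove's cap home (slide above 41.5 mm of 45), all at rest (((distance between bar1 and groove1 below 0.006 m and angle between bar1's own z axis and vertical above 2.93 rad and value of joint cap1 above 0.0415 m) or (distance between bar1 and groove2 below 0.006 m and angle between bar1's own z axis and vertical above 2.93 rad and value of joint cap2 above 0.0415 m) or (distance between bar1 and groove3 below 0.006 m and angle between bar1's own z axis and vertical above 2.93 rad and value of joint cap3 above 0.0415 m)) and ((distance between bar2 and groove1 below 0.006 m and angle between bar2's own z axis and vertical above 2.93 rad and value of joint cap1 above 0.0415 m) or (distance between bar2 and groove2 below 0.006 m and angle between bar2's own z axis and vertical above 2.93 rad and value of joint cap2 above 0.0415 m) or (distance between bar2 and groove3 below 0.006 m and angle between bar2's own z axis and vertical above 2.93 rad and value of joint cap3 above 0.0415 m)) and ((distance between bar3 and groove1 below 0.006 m and angle between bar3's own z axis and vertical above 2.93 rad and value of joint cap1 above 0.0415 m) or (distance between bar3 and groove2 below 0.006 m and angle between bar3's own z axis and vertical above 2.93 rad and value of joint cap2 above 0.0415 m) or (distance between bar3 and groove3 below 0.006 m and angle between bar3's own z axis and vertical above 2.93 rad and value of joint cap3 above 0.0415 m)) and ((distance between bar4 and groove1 below 0.006 m and angle between bar4's own z axis and vertical above 2.93 rad and value of joint cap1 above 0.0415 m) or (distance between bar4 and groove2 below 0.006 m and angle between bar4's own z axis and vertical above 2.93 rad and value of joint cap2 above 0.0415 m) or (distance between bar4 and groove3 below 0.006 m and angle between bar4's own z axis and vertical above 2.93 rad and value of joint cap3 above 0.0415 m)) and linear speed of each of bar1, bar2, bar3, bar4 below 0.02 m/s); the robot touches nothing.
It fails at once if a bystander is moved more than 40 mm (distance of any of brush, spray_can, tip_cup from where it was at the start of the episode above 0.04 m).
Of bar1, bar2, bar3, bar4 only 2 to 3 are there at a start; the rules pass over those that are not, and their reading is None.
At some moment in a run one of bar1, bar2, bar3, bar4 may be knocked a few centimetres aside while the robot is not near it.
Once in a run the grip may slacken for a moment while it holds something.
It also fails if it takes over 210 s, if anything falls off the work surface, if the arm or the gripper's body presses on something with over 40 N, if the wrist force passes 120 N, or if a joint passes its speed limit or range.

## Working session

There is one attempt and no reset: what is moved stays moved. The work goes in short steps, Python scripts to look and compute and a shell command to move; the robot and the scene stay as the last step left them, time stands still between calls to the robot, and variables do not carry over. Pictures are saved under pics/ and viewed, and the job is handed in when it is done.

```bash
ls; mkdir -p pics; python3 - <<'E'
from workcell import *
import cv2
print(get_obs(), grip_depth if not callable(grip_depth) else grip_depth())
for n in("top","side"):
    c=capture(n); cv2.imwrite(f"pics/{n}0.png",c["image"][:,:,::-1]); print(n,c["mtx"],c["D"],c["cam_to_world"])
E
```

```text
pics
{'time': 0.0, 'joint_pos': array([-1.42148331e+00,  5.28470413e-01,  1.43387903e+00, -9.91788578e-06,
        1.18137931e+00, -1.78493884e-01]), 'joint_velocities': array([-0.00082507, -0.00024146, -0.00113064,  0.0003184 , -0.00082731,
       -0.00049549]), 'joint_efforts': array([-3.60322410e-04, -4.40042675e+01, -1.76592475e+01,  6.31595543e-02,
        5.81454264e-02, -1.66837881e-04]), 'position': array([ 0.20115017, -0.59098933,  0.22157642]), 'eef_rot': array([-2.55290545e+00,  1.82830174e+00,  2.34692899e-03]), 'force': array([-0.80947721, -0.86814544, -0.42396492]), 'wrist_torque': array([-0.0015504 , -0.03529096,  0.00789993]), 'gripper_width': 0.9991327071451619} 0.0187
top [[435.91701721   0.         252.78217357]
 [  0.         435.91701721 195.87990577]
 [  0.           0.           1.        ]] [-0.01875846  0.          0.          0.          0.        ] [[ 4.96304412e-03  9.82136680e-01 -1.88103456e-01  3.63770751e-01]
 [-9.99987507e-01  4.98644169e-03 -3.48823064e-04  4.69877544e-02]
 [ 5.95374990e-04  1.88102837e-01  9.82149158e-01  1.19033000e+00]
 [ 0.00000000e+00  0.00000000e+00  0.00000000e+00  1.00000000e+00]]
side [[402.93861686   0.         251.25285493]
 [  0.         402.93861686 185.61543321]
 [  0.           0.           1.        ]] [-0.12701269  0.          0.          0.          0.        ] [[-0.77652676  0.45694721 -0.43382652  0.04283428]
 [-0.62974834 -0.58532969  0.51069187  0.63849545]
 [-0.02057232  0.66976743  0.74228591  0.96338378]
 [ 0.          0.          0.          1.        ]]
```

View pics/top0.png

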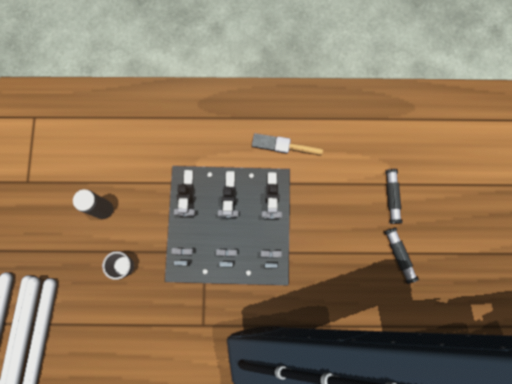

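View pics/side0.png

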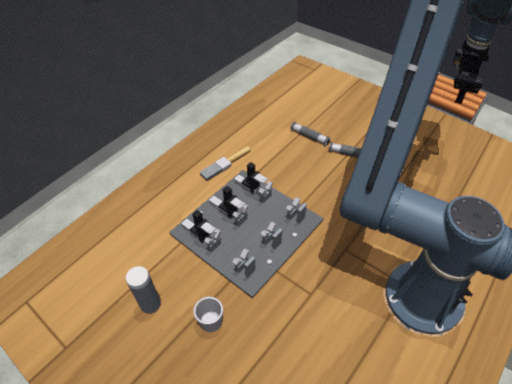

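```bash
cat > h.py <<'E'
import numpy as np, cv2
from workcell import *
from scipy.spatial.transform import Rotation as R
def ray(c,uv):
    p=cv2.undistortPoints(np.array([[uv]],float),c["mtx"],np.array(c["D"]))[0,0]
    M=np.array(c["cam_to_world"]); return M[:3,3],M[:3,:3]@np.array([p[0],-p[1],-1])
def onz(c,uv,z):
    o,d=ray(c,uv); return o+d*(z-o[2])/d[2]
def proj(c,P):
    M=np.array(c["cam_to_world"]); q=M[:3,:3].T@(np.array(P,float).reshape(-1,3)-M[:3,3]).T
    q=(np.diag([1,-1,-1])@q).T
    return cv2.projectPoints(q,np.zeros(3),np.zeros(3),c["mtx"],np.array(c["D"]))[0][:,0]
def crop(c,name,u0,v0,u1,v1,s):
    im=c["image"][v0:v1,u0:u1,::-1]; cv2.imwrite(f"pics/{name}.png",cv2.resize(im,None,fx=s,fy=s,interpolation=cv2.INTER_CUBIC))
def go(P,ang=None):
    "dp/yaw needed; ang= world heading (deg) of the jaw axis"
    o=get_obs(); Rm=R.from_rotvec(o["eef_rot"]).as_matrix()
    dp=Rm.T@(np.array(P)-o["position"])/0.5
    out=[round(float(x),3) for x in dp]
    h=np.degrees(np.arctan2(Rm[1,0],Rm[0,0]))
    yaw=None
    if ang is not None:
        d=(ang-h+90)%180-90; yaw=round(-d/60,3)
    print("pos",o["position"].round(4),"jaw",round(h,2),"tilt",Rm[:,2].round(3),"dp",out,"yaw",yaw,"q6",o["joint_pos"][5].round(2),"t",round(o["time"],2),"F",o["force"].round(1),"w",round(o["gripper_width"],3))
E
python3 - <<'E'
from h import *
c=capture("top"); s=capture("side")
crop(c,"t1",150,130,310,300,4.5); crop(s,"s1",160,150,340,300,4.3)
crop(c,"t2",360,150,440,300,4)
for n,uv in dict(nw=(173,167),ne=(291,169),se=(290,285),sw=(166,283)).items(): print(n,onz(c,uv,.012).round(4))
for n,uv in dict(b1a=(391,170),b1b=(397,222),b2a=(389,231),b2b=(413,281)).items(): print(n,onz(c,uv,.017).round(4))
E
```

```text
nw [0.6703 0.2703 0.012 ]
ne [ 0.6662 -0.0587  0.012 ]
se [ 0.3494 -0.0525  0.012 ]
sw [0.3528 0.2766 0.012 ]
b1a [ 0.6636 -0.3362  0.017 ]
b1b [ 0.5183 -0.3446  0.017 ]
b2a [ 0.4936 -0.3215  0.017 ]
b2b [ 0.3609 -0.3784  0.017 ]
```

View pics/t1.png

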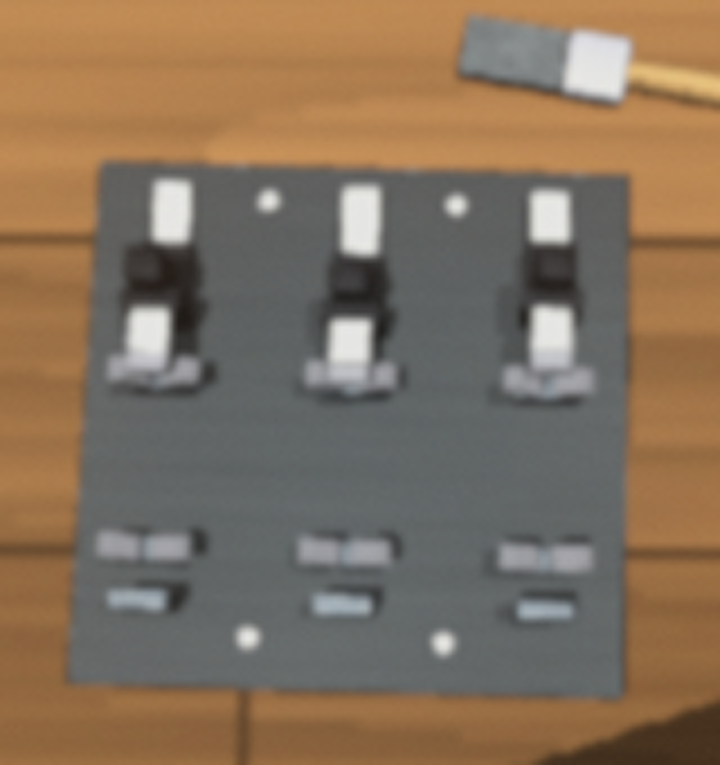

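View pics/s1.png

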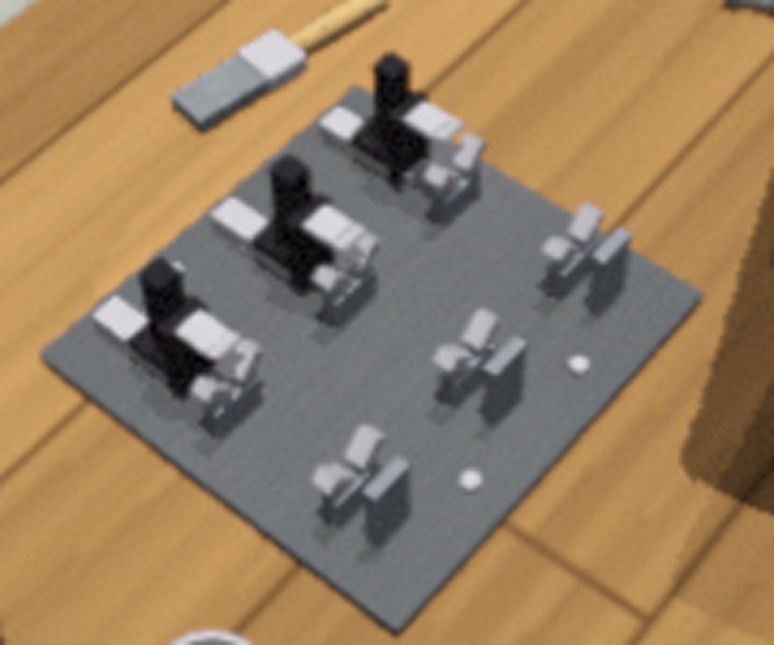

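View pics/t2.png

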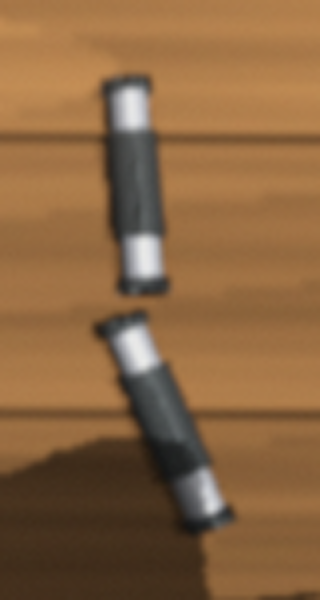

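```bash
cat >> h.py <<'E'
def G(i,x=0,y=0,z=0.07,F=None):
    F=FIX if F is None else F
    p=np.array([x,[.115,0,-.115][i-1]+y]); c,s=np.cos(F[2]),np.sin(F[2])
    return np.array([F[0]+c*p[0]-s*p[1],F[1]+s*p[0]+c*p[1],z])
FIX=(.51,.109,-.017)
E
python3 - <<'E'
from h import *
from scipy.optimize import least_squares
c=capture("top"); s=capture("side")
sg=[(1,1),(1,-1),(-1,-1),(-1,1)]
t=np.array([(172.2,166.2),(289.6,169.3),(288.4,284.9),(164.9,281.8)])
q=np.array([(169.8,232.6),(243.3,170.5),(322.8,219.1),(252.3,297.2)])
def P(F): return np.array([G(2,a*.16,b*.165,.012,F) for a,b in sg])
def f(F,w=(1,1)): return np.r_[w[0]*(proj(c,P(F))-t).ravel(),w[1]*(proj(s,P(F))-q).ravel()]
for w in((1,1),(1,0),(0,1)):
    r=least_squares(f,FIX,args=(w,)); print(w,r.x.round(4),np.abs(r.fun).max())
F=least_squares(f,FIX).x
for nm,cam,(u,v,k) in(("t",c,(150,130,4.5)),("s",s,(160,150,4.3))):
    im=cv2.imread(f"pics/{nm}1.png")
    def dot(p,col):
        a=(proj(cam,p)[0]-(u,v)+.5)*k-.5; cv2.circle(im,tuple(a.round().astype(int).tolist()),3,col,-1)
    for i in(1,2,3):
        for x in(-.051,.051):
            for y in (-.02,0,.02): dot(G(i,x,y,.07,F),(0,0,255))
        dot(G(i,-.076,0,.074,F),(0,255,0)); dot(G(i,.096,0,.123,F),(255,255,0)); dot(G(i,.0,0,.07,F),(0,255,255))
        for y in (-.011,.011): dot(G(i,.04,y,.09,F),(255,0,255))
    cv2.imwrite(f"pics/{nm}1o.png",im)
E
```

```text
(1, 1) [ 0.5103  0.113  -0.0224] 1.36529861930984
(1, 0) [ 0.5111  0.1123 -0.021 ] 0.7851518115879514
(0, 1) [ 0.509   0.1142 -0.0244] 1.5622192817000382
```

View pics/t1o.png

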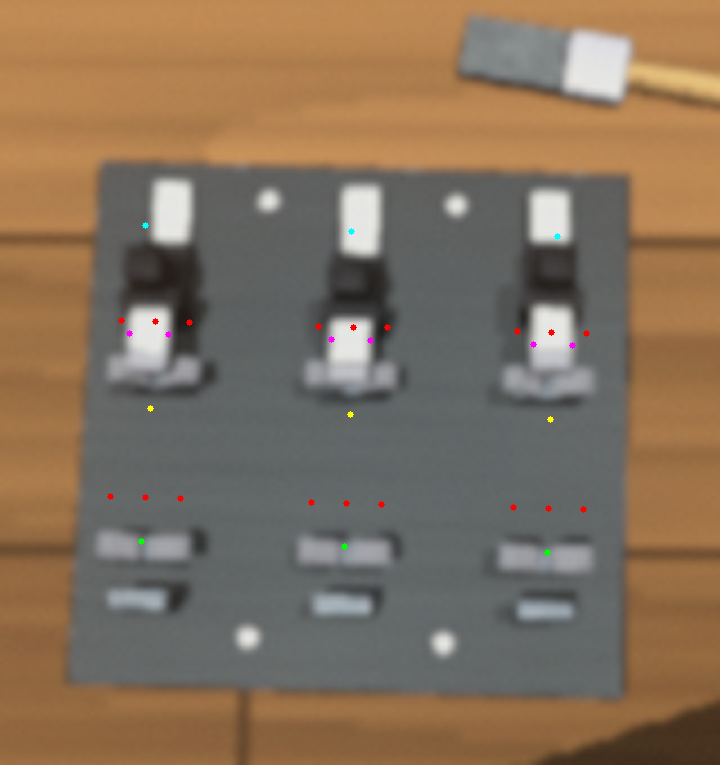

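View pics/s1o.png

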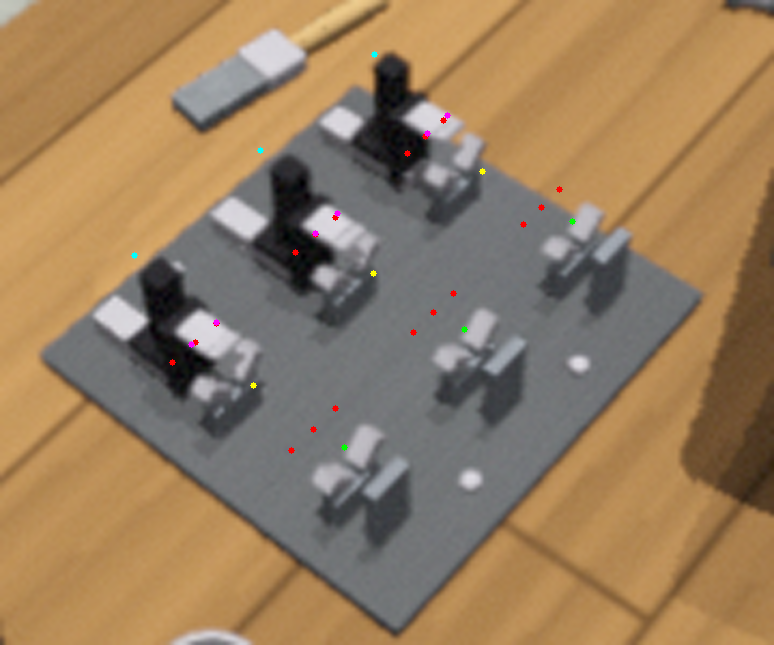

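```bash
python3 - <<'E'
from h import *
from scipy.optimize import least_squares
c=capture("top"); s=capture("side")
T=lambda a:np.array(a,float)/4.5+(150,130)-.4
S=lambda a:np.array(a,float)/4.3+(160,150)-.4
tb=T([(145,547),(346,552),(545,557),(155,374),(350,377),(548,382)])
sb=S([(348,460),(466,343),(571,235),(227,374),(346,263),(453,165)])
def P(F): return np.array([G(i,x,0,.069,F) for x in(-.051,.051) for i in (1,2,3)])
def f(F,w=(1,1)): return np.r_[w[0]*(proj(c,P(F))-tb).ravel(),w[1]*(proj(s,P(F))-sb).ravel()]
for w in((1,0),(0,1),(1,1)):
    r=least_squares(f,(.48,.11,-.02),args=(w,)); print(w,r.x.round(4),np.abs(r.fun).max())
F=r.x
# joint height-free check: triangulate posts (top)
tp=T([(145,265),(350,278),(553,266)]); sp=S([(161,270),(290,168),(391,67)])
for i in range(3):
    A=[];b=[]
    for cam,uv in((c,tp[i]),(s,sp[i])):
        o,d=ray(cam,uv); d/=np.linalg.norm(d); M=np.eye(3)-np.outer(d,d); A.append(M); b.append(M@o)
    p=np.linalg.lstsq(np.vstack(A),np.hstack(b),rcond=None)[0]
    print("post",i+1,p.round(4),"top@.123",onz(c,tp[i],.123).round(4),"side@.123",onz(s,sp[i],.123).round(4),"home",G(i+1,.096,0,.123,F).round(4))
for nm,cam,(u,v,k) in(("t",c,(150,130,4.5)),("s",s,(160,150,4.3))):
    im=cv2.imread(f"pics/{nm}1.png")
    def dot(p,col):
        a=(proj(cam,p)[0]-(u,v)+.5)*k-.5; cv2.circle(im,tuple(a.round().astype(int).tolist()),2,col,-1)
    for i in(1,2,3):
        for x in(-.058,-.044,.044,.058):
            for y in (-.02,.02): dot(G(i,x,y,.07,F),(0,0,255))
        for y in(-.016,.016):dot(G(i,-.076,y,.074,F),(0,255,0))
        for y in(-.01,.01):
          for x in(.086,.106):dot(G(i,x,y,.123,F),(255,255,0))
        for y in (-.011,.011): dot(G(i,.04,y,.09,F),(255,0,255))
    cv2.imwrite(f"pics/{nm}1p.png",im)
E
```

```text
(1, 0) [ 0.4815  0.1135 -0.0174] 0.6104904568319114
(0, 1) [ 0.4795  0.1186 -0.0157] 0.7099099612218822
(1, 1) [ 0.4809  0.1154 -0.0165] 1.5412358152813397
post 1 [0.586  0.2249 0.1249] top@.123 [0.5861 0.225  0.123 ] side@.123 [0.5874 0.224  0.123 ] home [0.5788 0.2288 0.123 ]
post 2 [0.5795 0.111  0.1234] top@.123 [0.5793 0.1109 0.123 ] side@.123 [0.5801 0.1109 0.123 ] home [0.5769 0.1138 0.123 ]
post 3 [ 0.5869 -0.0018  0.1225] top@.123 [ 0.5867 -0.0018  0.123 ] side@.123 [ 0.5867 -0.0013  0.123 ] home [ 0.575  -0.0011  0.123 ]
```

View pics/t1p.png

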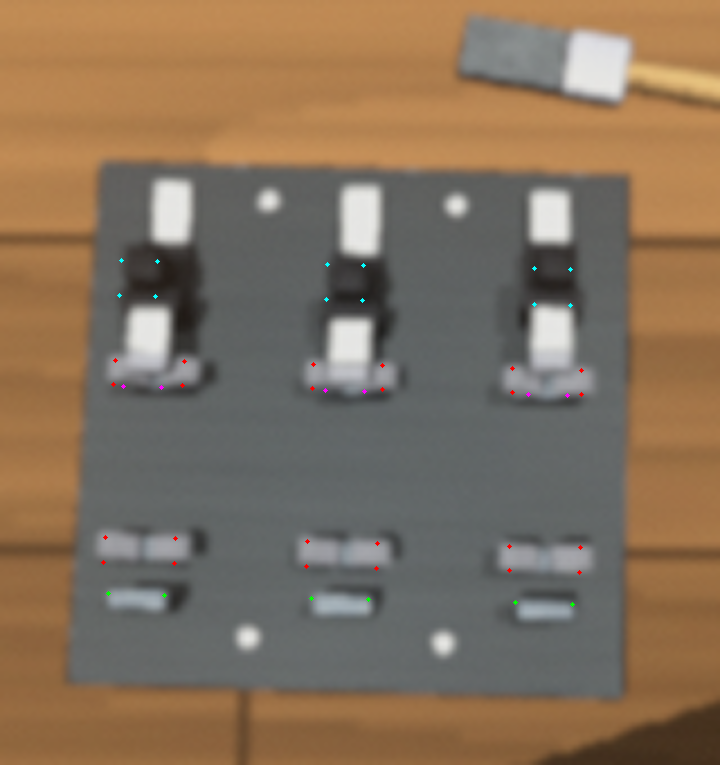

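View pics/s1p.png

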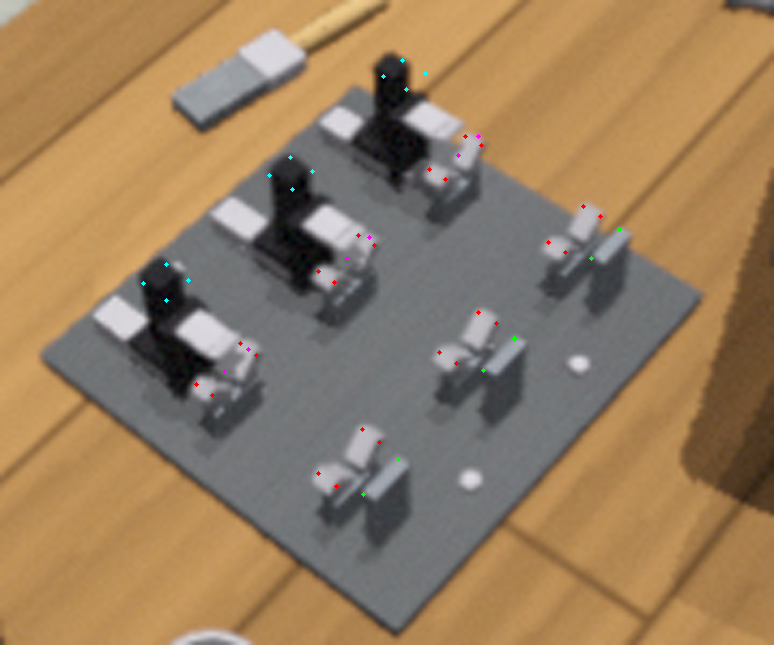

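```bash
sed -i 's/^FIX=.*/FIX=(.4812,.1132,-.0170)/' h.py; python3 - <<'E'
from h import *
go([.587,-.002,.16],89)
go([.587,-.002,.222],89)
E
```

```text
pos [ 0.2012 -0.5916  0.2224] jaw -71.22 tilt [-0.  0. -1.] dp [-0.868, -1.11, 0.125] yaw 0.33 q6 -0.18 t 0.4 F [-0.2  0.  -0.4] w 0.999
pos [ 0.2012 -0.5916  0.2224] jaw -71.22 tilt [-0.  0. -1.] dp [-0.868, -1.11, 0.001] yaw 0.33 q6 -0.18 t 0.4 F [-0.2  0.  -0.4] w 0.999
```

```bash
python3 -m pendant '{"hand":[-1,-1,-1,-1,-1,-1,-1,-1,-1,-1],"dp":[[-0.6,-0.76,0],[-0.6,-0.76,0],[-0.6,-0.76,0],[-0.6,-0.76,0],[-0.6,-0.76,0],[-0.6,-0.76,0],[-0.6,-0.76,0],[-0.6,-0.76,0],[-0.6,-0.76,0],[-0.6,-0.76,0]],"yaw":[0.33,0.33,0.33,0.33,0.33,0.33,0.33,0.33,0.33,0.33]}' 40; python3 -c "
from h import *
go([.587,-.002,.16],89)"
```

```text
time: 1.4
position: [0.4655, -0.1825, 0.2228]
eef_rot: [-2.203, 2.239, -0.0]
force: [0.0, -0.2, -0.0]
gripper_width: 1.0
pos [ 0.4655 -0.1825  0.2228] jaw -90.91 tilt [ 0.001  0.    -1.   ] dp [-0.365, -0.237, 0.126] yaw 0.001 q6 0.99 t 1.4 F [ 0.  -0.2 -0. ] w 1.0
```

```bash
python3 -m pendant '{"hand":[-1,-1,-1,-1,-1,-1,-1,-1,-1,-1],"dp":[[-0.365,-0.237,0.1],[-0.365,-0.237,0.1],[-0.365,-0.237,0.1],[-0.365,-0.237,0.1],[-0.365,-0.237,0.1],[-0.365,-0.237,0.1],[-0.365,-0.237,0.1],[-0.365,-0.237,0.1],[-0.365,-0.237,0.1],[-0.365,-0.237,0.1]],"yaw":[0,0,0,0,0,0,0,0,0,0]}'; python3 - <<'E'
from h import *
go([.587,-.002,.096],89)
c=capture("top"); s=capture("side")
cv2.imwrite("pics/t3.png",c["image"][:,:,::-1]); crop(s,"s3",160,60,400,240,3.2)
E
```

```text
time: 2.4
position: [0.5859, -0.0061, 0.173]
eef_rot: [-2.199, 2.243, -0.001]
force: [0.9, -0.3, -0.1]
gripper_width: 0.998
pos [ 0.5859 -0.0061  0.173 ] jaw -91.13 tilt [ 0. -0. -1.] dp [-0.008, -0.002, 0.154] yaw -0.002 q6 1.39 t 2.4 F [ 0.9 -0.3 -0.1] w 0.998
```

View pics/t3.png

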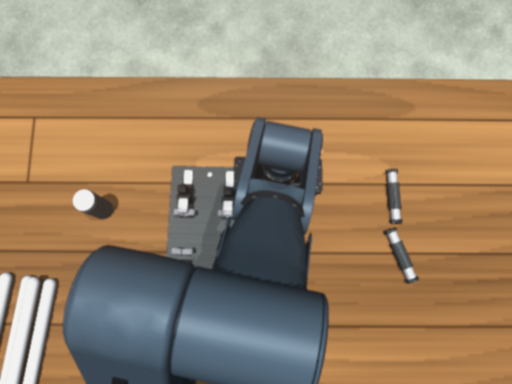

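View pics/s3.png

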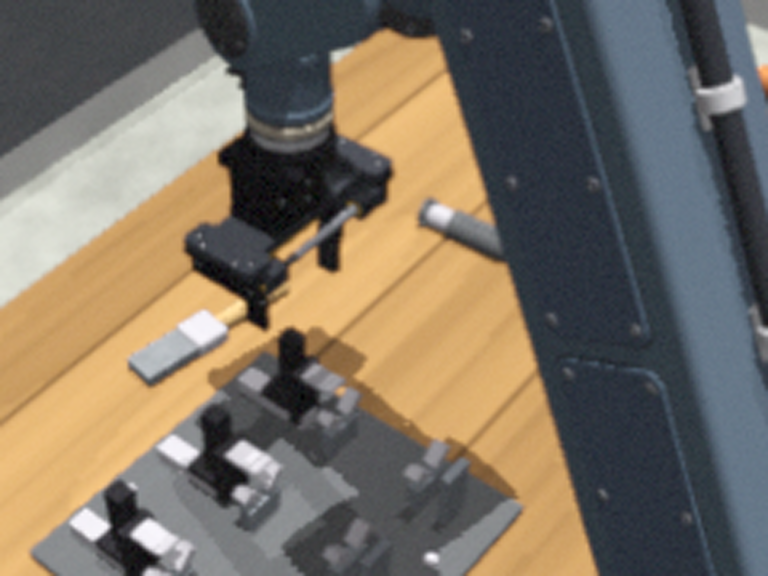

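```bash
python3 -m pendant '{"hand":[-1,-1,-1,-1,0.9,0.9,0.9,0.9],"dp":[[-0.008,-0.002,0.08],[-0.008,-0.002,0.154],[-0.008,-0.002,0.154],[-0.008,-0.002,0.154],[-0.008,-0.002,0.154],[-0.008,-0.002,0.154],[-0.008,-0.002,0.154],[-0.008,-0.002,0.154]],"yaw":[0,0,0,0,0,0,0,0]}' 40; python3 - <<'E'
from h import *
go([.587,-.002,.096],89)
E
```

```text
time: 3.3
position: [0.5878, -0.0011, 0.0966]
eef_rot: [-2.201, 2.24, -0.003]
force: [-0.2, -0.1, -0.4]
gripper_width: 0.72
pos [ 0.5878 -0.0011  0.0966] jaw -91.02 tilt [ 0.002 -0.    -1.   ] dp [0.002, 0.002, 0.001] yaw -0.0 q6 1.4 t 3.3 F [-0.2 -0.1 -0.4] w 0.72
```

```bash
python3 -m pendant '{"hand":[0.9,0.9,0.9,0.9,0.9,0.9,0.9,0.9],"dp":[[0,0,0],[0,0,0],[0,0,0],[0,0,0],[0,0,0],[0,0,0],[0,0,0],[0,0,0]],"yaw":[0,0,0,0,0,0,0,0]}' 40; python3 - <<'E'
from h import *
go([.587,-.002,.096],89)
E
```

```text
time: 4.1
position: [0.5871, -0.0041, 0.0954]
eef_rot: [2.2, -2.237, 0.004]
force: [-1.1, -9.5, -0.9]
gripper_width: 0.23
pos [ 0.5871 -0.0041  0.0954] jaw -90.96 tilt [-0.001 -0.005 -1.   ] dp [-0.004, 0.0, -0.001] yaw 0.001 q6 1.4 t 4.1 F [-1.1 -9.5 -0.9] w 0.23
```

```bash
python3 -m pendant '{"hand":[0.9,0.9,0.9,0.9,0.9,0.9,0.9],"dp":[[0.005,-0.02,0],[0.005,-0.04,0],[0.005,-0.055,0],[0.005,-0.068,0],[0.005,-0.072,0],[0.005,-0.072,0],[0.005,-0.072,0]],"yaw":[0,0,0,0,0,0,0]}' 40; python3 - <<'E'
from h import *
go(G(3,.141,0,.096),89)
E
```

```text
time: 4.8
position: [0.6218, -0.0049, 0.0951]
eef_rot: [2.2, -2.239, -0.002]
force: [-2.8, -4.2, 0.5]
gripper_width: 0.223
pos [ 0.6218 -0.0049  0.0951] jaw -91.01 tilt [-0.003 -0.001 -1.   ] dp [-0.001, 0.003, -0.002] yaw -0.0 q6 1.4 t 4.8 F [-2.8 -4.2  0.5] w 0.223
```

```bash
python3 -m pendant '{"hand":[0.9,0.9,0.9,0.9],"dp":[[0.002,-0.006,0],[0.002,-0.012,0],[0.002,-0.012,0],[0.002,-0.012,0]],"yaw":[0,0,0,0]}' 40; python3 - <<'E'
from h import *
go(G(3,.141,0,.096),89)
E
```

```text
time: 5.2
position: [0.6221, -0.0048, 0.0948]
eef_rot: [2.195, -2.233, -0.018]
force: [-12.9, -3.3, 8.1]
gripper_width: 0.229
pos [ 0.6221 -0.0048  0.0948] jaw -90.98 tilt [-0.016  0.001 -1.   ] dp [-0.001, 0.004, -0.002] yaw 0.0 q6 1.4 t 5.2 F [-12.9  -3.3   8.1] w 0.229
```

```bash
python3 -m pendant '{"hand":[-1,-1,-1,-1,-1,-1,-1,-1,-1,-1],"dp":[[0,0.01,0],[0,0.01,0],[0,0.01,0],[0,0.01,0],[0,0.01,-0.1],[0,0.01,-0.15],[-0.1,0.08,-0.15],[-0.2,0.088,-0.15],[-0.228,0.088,-0.15],[-0.228,0.088,-0.15]],"yaw":[0,0,0,0,0,0,0,0,0,0]}'; python3 - <<'E'
from h import *
go([.5795,.1105,.096],89)
E
```

```text
time: 6.2
position: [0.5869, 0.1131, 0.1709]
eef_rot: [-2.206, 2.235, 0.0]
force: [-0.2, 0.4, 0.2]
gripper_width: 0.982
pos [0.5869 0.1131 0.1709] jaw -90.76 tilt [ 0.001  0.001 -1.   ] dp [0.006, 0.015, 0.15] yaw 0.004 q6 1.59 t 6.2 F [-0.2  0.4  0.2] w 0.982
```

```bash
python3 -m pendant '{"hand":[-1,-1,-1,0.9,0.9,0.9,0.9,0.9,0.9,0.9],"dp":[[0.006,0.008,0.08],[0.006,0.01,0.15],[0.006,0.01,0.15],[0.006,0.01,0.15],[0.006,0.01,0.15],[0.006,0.01,0.15],[0.006,0.01,0.15],[0.006,0.01,0.15],[0.006,0.01,0.15],[0.006,0.01,0.15]],"yaw":[0,0,0,0,0,0,0,0,0,0]}' 40; python3 - <<'E'
from h import *
go([.5795,.1105,.096],89)
E
```

```text
time: 7.2
position: [0.5822, 0.1067, 0.0958]
eef_rot: [-2.201, 2.241, -0.0]
force: [0.6, 0.3, -0.0]
gripper_width: 0.45
pos [0.5822 0.1067 0.0958] jaw -91.02 tilt [ 0.  0. -1.] dp [-0.008, 0.006, -0.0] yaw -0.0 q6 1.58 t 7.2 F [ 0.6  0.3 -0. ] w 0.45
```

```bash
python3 -m pendant '{"hand":[0.9,0.9,0.9,0.9,0.9,0.9,0.9,0.9,0.9,0.9],"dp":[[-0.006,0.002,0],[-0.006,0.002,0],[-0.006,0.002,0],[-0.006,0.002,0],[-0.006,0.002,0],[-0.006,-0.02,0],[-0.006,-0.04,0],[-0.006,-0.06,0],[-0.006,-0.078,0],[-0.006,-0.078,0]],"yaw":[0,0,0,0,0,0,0,0,0,0]}' 40; python3 - <<'E'
from h import *
go(G(2,.141,0,.096),89)
E
```

```text
time: 8.2
position: [0.6204, 0.1101, 0.0954]
eef_rot: [2.201, -2.241, -0.005]
force: [-2.3, 5.4, 1.8]
gripper_width: 0.23
pos [0.6204 0.1101 0.0954] jaw -91.05 tilt [-0.003  0.002 -1.   ] dp [-0.002, -0.003, -0.001] yaw -0.001 q6 1.59 t 8.2 F [-2.3  5.4  1.8] w 0.23
```

```bash
python3 -m pendant '{"hand":[0.9,0.9,0.9,0.9],"dp":[[0,-0.006,0],[0,-0.014,0],[0,-0.014,0],[0,-0.014,0]],"yaw":[0,0,0,0]}' 40; python3 - <<'E'
from h import *
go(G(2,.141,0,.096),89)
c=capture("top")
crop(c,"t4",360,150,440,300,4)
for n,uv in dict(b1a=(391,170),b1b=(397,222),b2a=(389,231),b2b=(413,281)).items(): print(n,onz(c,uv,.017).round(4))
E
```

```text
time: 8.6
position: [0.6233, 0.11, 0.0953]
eef_rot: [2.197, -2.236, -0.013]
force: [-9.3, 4.4, 6.2]
gripper_width: 0.226
pos [0.6233 0.11   0.0953] jaw -91.02 tilt [-0.011  0.001 -1.   ] dp [-0.002, 0.002, -0.001] yaw -0.0 q6 1.59 t 8.6 F [-9.3  4.4  6.2] w 0.226
b1a [ 0.6636 -0.3362  0.017 ]
b1b [ 0.5183 -0.3446  0.017 ]
b2a [ 0.4936 -0.3215  0.017 ]
b2b [ 0.3609 -0.3784  0.017 ]
```

View pics/t4.png

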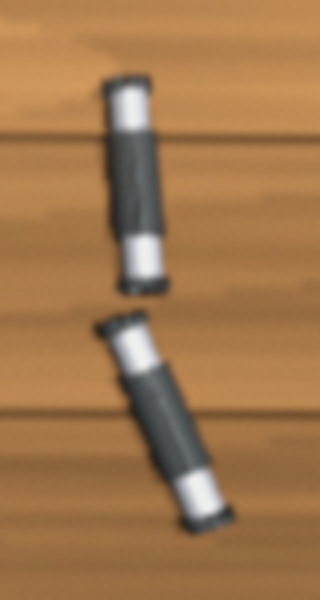

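```bash
cat >> h.py <<'E'
def bars(c,box,z=.02):
    u0,v0,u1,v1=box; im=c["image"][v0:v1,u0:u1].astype(int)
    m=((im.min(2)>165)&(im.max(2)-im.min(2)<25)).astype(np.uint8)
    n,l,st,ce=cv2.connectedComponentsWithStats(m)
    pts=[onz(c,ce[i]+(u0,v0),z)[:2] for i in range(1,n) if st[i,4]>20]
    print("blobs",[(ce[i]+(u0,v0)).round(1).tolist() for i in range(1,n) if st[i,4]>20])
    for i in range(len(pts)):
        for j in range(i):
            d=pts[j]-pts[i]; L=np.linalg.norm(d)
            if abs(L-.102)<.012: print("bar mid",((pts[i]+pts[j])/2).round(4),"heading",np.degrees(np.arctan2(d[1],d[0])).round(1),"L",L.round(4))
E
python3 -c "
from h import *
bars(capture('top'),(360,150,440,300))"
```

```text
blobs [[392.8, 176.8], [396.0, 213.6], [394.0, 237.0], [409.9, 272.9]]
bar mid [ 0.5923 -0.3407] heading 1.8 L 0.1027
bar mid [ 0.4296 -0.3518] heading 21.2 L 0.1023
```

```bash
python3 -m pendant '{"hand":[-1,-1,-1,-1,-1,-1,-1,-1,-1,-1],"dp":[[0,0.014,0],[0,0.014,0],[0,0.014,0],[0,0.014,-0.1],[0,0.014,-0.16],[0.1,0.02,-0.16],[0.2,0.03,-0.16],[0.3,0.04,-0.16],[0.4,0.05,-0.16],[0.5,0.07,-0.16]],"yaw":[0,0,0,0,0,0,0,0,0,0]}'; python3 - <<'E'
from h import *
go([.592,-.341,.06],91.8)
E
```

```text
time: 9.7
position: [0.5897, -0.1417, 0.1758]
eef_rot: [-2.201, 2.241, -0.004]
force: [0.6, 0.1, 0.1]
gripper_width: 0.979
pos [ 0.5897 -0.1417  0.1758] jaw -91.02 tilt [ 0.002 -0.001 -1.   ] dp [0.398, -0.011, 0.232] yaw -0.047 q6 1.17 t 9.7 F [0.6 0.1 0.1] w 0.979
```

```bash
python3 -m pendant '{"hand":[-1,-1,-1,-1,-1,-1,-1,-1],"dp":[[0.1,-0.005,0],[0.2,-0.01,0],[0.3,-0.01,0.05],[0.398,-0.01,0.1],[0.398,-0.01,0.2],[0.398,-0.01,0.232],[0.398,-0.01,0.232],[0.398,-0.01,0.232]],"yaw":[-0.047,-0.047,-0.047,-0.047,-0.047,-0.047,-0.047,-0.047]}'; python3 - <<'E'
from h import *
go([.592,-.341,.006],91.8)
s=capture("side"); c=capture("top"); crop(s,"s5",280,80,420,190,5); crop(c,"t5",340,100,480,300,3)
E
```

```text
time: 10.5
position: [0.5908, -0.3383, 0.0595]
eef_rot: [2.256, -2.186, 0.0]
force: [0.3, 0.1, 0.4]
gripper_width: 0.998
pos [ 0.5908 -0.3383  0.0595] jaw -88.2 tilt [ 0. -0. -1.] dp [0.005, -0.002, 0.107] yaw -0.0 q6 0.86 t 10.5 F [0.3 0.1 0.4] w 0.998
```

View pics/s5.png

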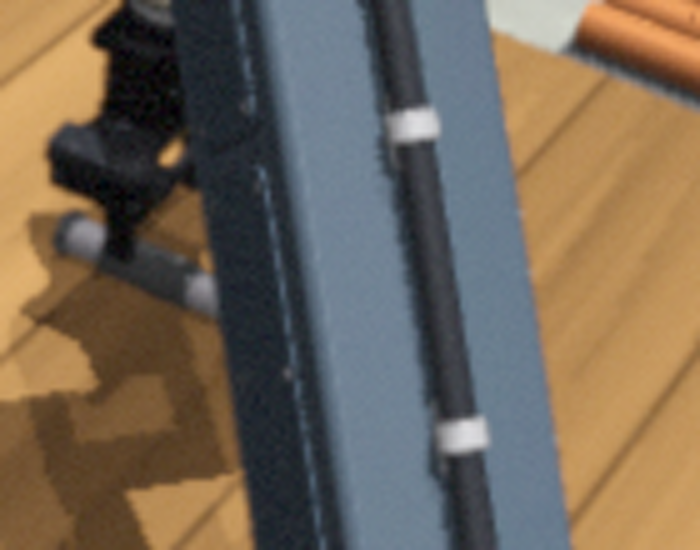

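View pics/t5.png

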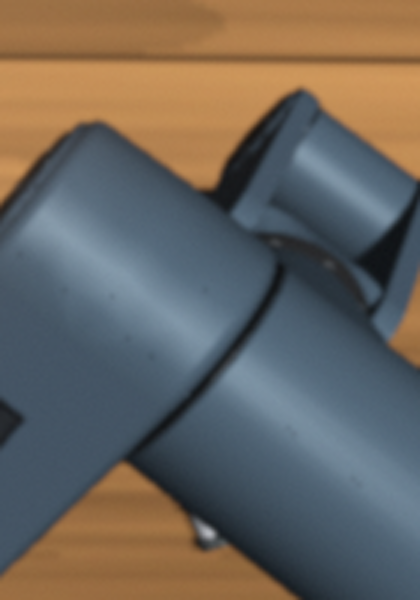

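```bash
python3 -m pendant '{"hand":[-1,-1,0.9,0.9,0.9,0.9,0.9,0.9,0.9,0.9],"dp":[[0.005,-0.002,0.06],[0.005,-0.002,0.106],[0.005,-0.002,0.106],[0.005,-0.002,0.106],[0.005,-0.002,0.106],[0.005,-0.002,0.106],[0.005,-0.002,0.106],[0.005,-0.002,0.106],[0.005,-0.002,0.106],[0.005,-0.002,0.106]],"yaw":[0,0,0,0,0,0,0,0,0,0]}' 50; python3 - <<'E'
from h import *
go([.592,-.341,.006],91.8)
E
```

```text
time: 11.6
position: [0.5918, -0.3406, 0.0067]
eef_rot: [2.256, -2.186, 0.001]
force: [-0.2, -0.1, 0.5]
gripper_width: 0.381
pos [ 0.5918 -0.3406  0.0067] jaw -88.19 tilt [ 0.    -0.001 -1.   ] dp [0.001, -0.0, 0.001] yaw 0.0 q6 0.85 t 11.6 F [-0.2 -0.1  0.5] w 0.381
```

```bash
python3 -m pendant '{"hand":[0.9,0.9,0.9,0.9,0.9,0.9,0.9,0.9,0.9,0.9],"dp":[[0,0,-0.06],[0,0,-0.16],[0,0,-0.26],[0,0.05,-0.3],[-0.1,0.1,-0.3],[-0.2,0.15,-0.3],[-0.28,0.18,-0.3],[-0.36,0.2,-0.3],[-0.44,0.21,-0.3],[-0.52,0.215,-0.3]],"yaw":[0,0,0,0,0,0,0,0,0,0]}'; python3 - <<'E'
from h import *
go(G(3,.0025,0,.1),89.0)
E
```

```text
time: 12.6
position: [0.4738, -0.0817, 0.1557]
eef_rot: [2.254, -2.186, -0.005]
force: [0.8, -1.0, -5.1]
gripper_width: 0.375
pos [ 0.4738 -0.0817  0.1557] jaw -88.25 tilt [-0.003  0.001 -1.   ] dp [-0.159, -0.021, 0.112] yaw 0.046 q6 1.14 t 12.6 F [ 0.8 -1.  -5.1] w 0.375
```

```bash
python3 -m pendant '{"hand":[0.9,0.9,0.9,0.9,0.9,0.9],"dp":[[-0.08,-0.01,0],[-0.159,-0.02,0],[-0.159,-0.02,0],[-0.159,-0.02,0.08],[-0.159,-0.02,0.1],[-0.159,-0.02,0.1]],"yaw":[0.046,0.046,0.046,0.046,0.046,0.046]}'; python3 - <<'E'
from h import *
go(G(3,.0025,0,.09),89.0)
s=capture("side"); crop(s,"s6",200,130,360,250,4.5); print(get_obs()["position"])
E
```

```text
time: 13.2
position: [0.4811, -0.0038, 0.1046]
eef_rot: [2.2, -2.238, -0.009]
force: [-0.1, 0.4, -5.0]
gripper_width: 0.38
pos [ 0.4811 -0.0038  0.1046] jaw -90.98 tilt [-0.007  0.002 -1.   ] dp [-0.004, -0.001, 0.029] yaw 0.0 q6 1.35 t 13.2 F [-0.1  0.4 -5. ] w 0.38
[ 0.48246182 -0.00422435  0.1057617 ]
```

View pics/s6.png

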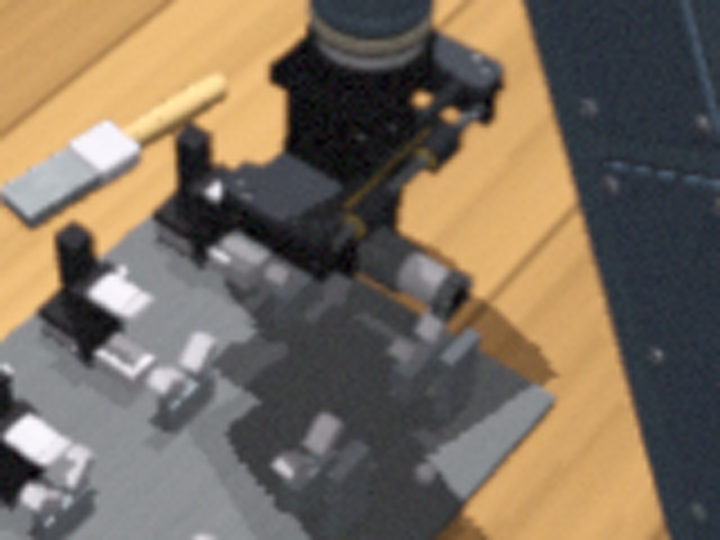

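```bash
python3 -m pendant '{"hand":[0.9,0.9,0.9,0.9,0.9,0.9],"dp":[[-0.004,-0.001,0.03],[-0.004,-0.001,0.05],[-0.004,-0.001,0.065],[-0.004,-0.001,0.075],[-0.004,-0.001,0.08],[-0.004,-0.001,0.08]],"yaw":[0,0,0,0,0,0]}'; python3 - <<'E'
from h import *
go(G(3,.0025,0,.064),89.0)
E
```

```text
time: 13.85
position: [0.4841, -0.0021, 0.0665]
eef_rot: [2.203, -2.24, -0.0]
force: [-0.8, -0.2, -5.6]
gripper_width: 0.381
pos [ 0.4841 -0.0021  0.0665] jaw -90.96 tilt [-0.  0. -1.] dp [-0.0, 0.005, 0.005] yaw 0.001 q6 1.35 t 13.85 F [-0.8 -0.2 -5.6] w 0.381
```

```bash
python3 -m pendant '{"hand":[0.9,0.9,0.9,0.9],"dp":[[0,0.002,0.003],[0,0.002,0.006],[0,0.002,0.008],[0,0.002,0.008]],"yaw":[0,0,0,0]}'; python3 - <<'E'
from h import *
go(G(3,.0025,0,.064),89.0)
s=capture("side"); crop(s,"s7",200,130,360,250,4.5)
E
```

```text
time: 14.25
position: [0.4832, -0.002, 0.0635]
eef_rot: [-2.202, 2.24, -0.001]
force: [-2.2, -0.2, 3.1]
gripper_width: 0.372
pos [ 0.4832 -0.002   0.0635] jaw -91.0 tilt [ 0.001 -0.    -1.   ] dp [-0.0, 0.003, -0.001] yaw -0.0 q6 1.35 t 14.25 F [-2.2 -0.2  3.1] w 0.372
```

View pics/s7.png

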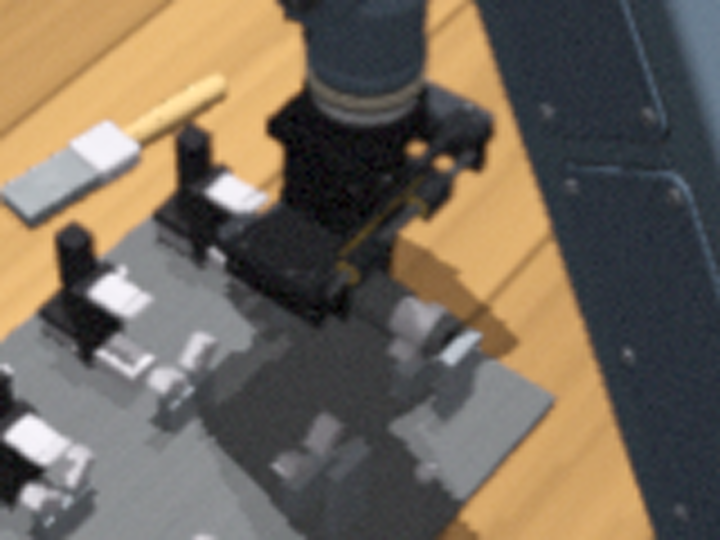

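```bash
python3 -m pendant '{"hand":[-0.2,-0.2,-0.2,-0.2,-0.2,-0.2,1,1,1,1],"dp":[[0,0,0],[0,0,0],[0,0,0],[0,0,-0.05],[0,0,-0.1],[0,0,-0.12],[0,0,-0.12],[0,0,-0.12],[0,0,-0.12],[0,0,-0.12]],"yaw":[0,0,0,0,0,0,0,0,0,0]}'; python3 -m pendant '{"hand":[1,1,1,1,1,1],"dp":[[0,0,0],[0,0,0],[0,0,0],[0,0,0],[0,0,0],[0,0,0]],"yaw":[0,0,0,0,0,0]}' 20;python3 - <<'E'
from h import *
go(G(3,.0025,0,.1),89.0)
s=capture("side"); crop(s,"s8",200,130,360,250,4.5)
E
```

```text
time: 15.3
position: [0.4824, -0.0019, 0.1216]
eef_rot: [2.202, -2.239, -0.003]
force: [0.4, 0.3, -1.1]
gripper_width: 0.318
time: 15.9
position: [0.4831, -0.002, 0.1226]
eef_rot: [-2.203, 2.24, -0.0]
force: [0.1, 0.8, -0.0]
gripper_width: 0.007
pos [ 0.4831 -0.002   0.1226] jaw -90.96 tilt [ 0. -0. -1.] dp [-0.0, 0.003, 0.045] yaw 0.001 q6 1.35 t 15.9 F [ 0.1  0.8 -0. ] w 0.007
```

View pics/s8.png

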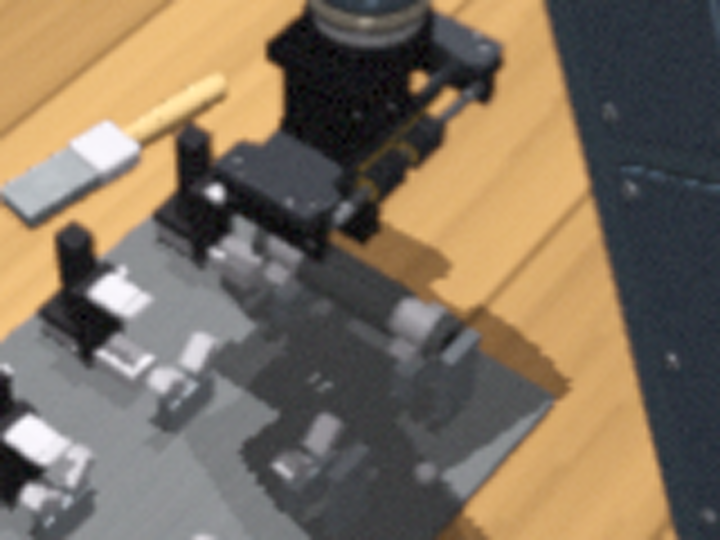

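```bash
python3 -m pendant '{"hand":[1,1,1,1,1,1,1,1,1],"dp":[[-0.024,0,0.05],[-0.024,0,0.07],[-0.024,0,0.082],[-0.024,0,0.082],[-0.012,0,0.082],[0,0,0.082],[0.012,0,0.082],[0.024,0,0.082],[0.024,0,0.082]],"yaw":[0,0,0,0,0,0,0,0,0]}' 20;python3 - <<'E'
from h import *
go(G(3,.0025,0,.1),89.0)
s=capture("side"); crop(s,"s9",200,130,360,250,4.5)
E
```

```text
time: 16.85
position: [0.4863, -0.0158, 0.0852]
eef_rot: [-2.201, 2.236, -0.013]
force: [-2.4, -4.1, 25.2]
gripper_width: 0.008
pos [ 0.4863 -0.0158  0.0852] jaw -90.91 tilt [ 0.009 -0.003 -1.   ] dp [-0.028, 0.009, -0.03] yaw 0.001 q6 1.33 t 16.85 F [-2.4 -4.1 25.2] w 0.008
```

View pics/s9.png

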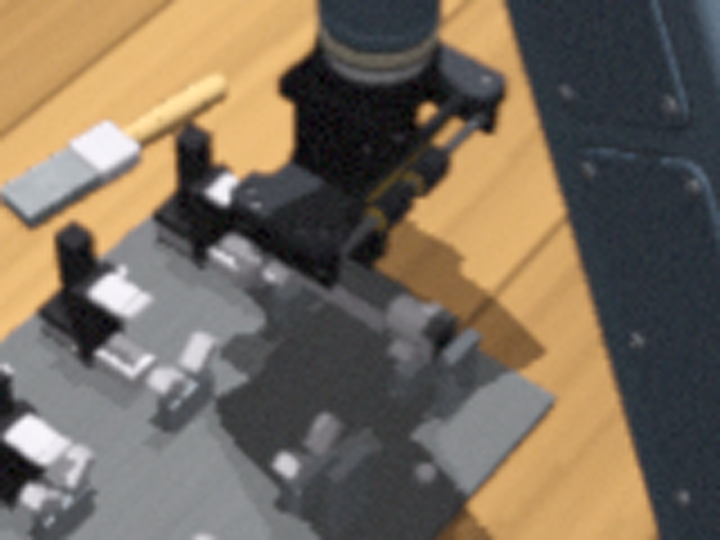

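```bash
python3 -m pendant '{"hand":[1,1,1,1,1,1,1,1,1,1],"dp":[[0,0,-0.05],[-0.025,0,-0.05],[-0.05,0.0,-0.03],[-0.05,0.0,0],[-0.05,0.0,0],[-0.04,0,0],[-0.03,0,0],[-0.02,0,0],[-0.01,0,0],[-0.01,0,0]],"yaw":[0,0,0,0,0,0,0,0,0,0]}' 20;python3 - <<'E'
from h import *
go(G(3,.0025,0,.1),89.0)
s=capture("side"); crop(s,"s10",200,130,360,250,4.5)
E
```

```text
time: 17.9
position: [0.4848, -0.0074, 0.0847]
eef_rot: [-2.202, 2.235, -0.006]
force: [-4.1, 2.3, 41.9]
gripper_width: 0.008
pos [ 0.4848 -0.0074  0.0847] jaw -90.85 tilt [ 0.005 -0.    -1.   ] dp [-0.011, 0.006, -0.031] yaw 0.002 q6 1.34 t 17.9 F [-4.1  2.3 41.9] w 0.008
```

View pics/s10.png

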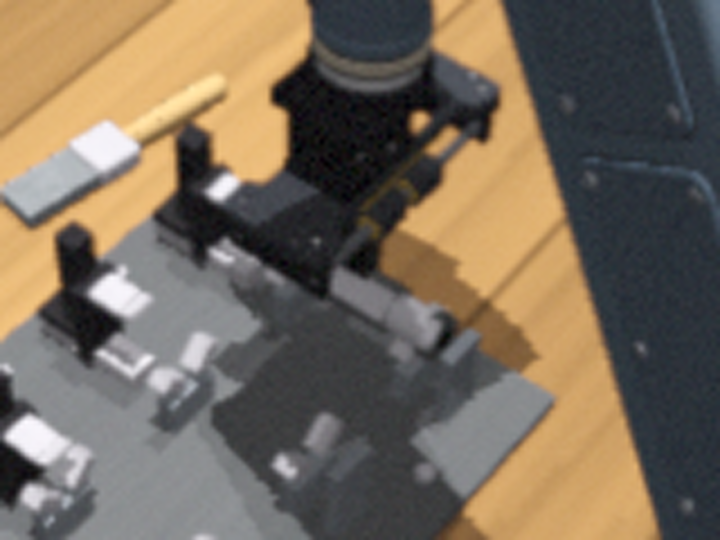

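```bash
python3 -m pendant '{"hand":[1,1,1,1,1,1,1,1,1,1],"dp":[[0,0,-0.05],[-0.034,0,-0.05],[-0.034,0.0,-0.02],[-0.034,0.0,-0.002],[-0.034,0.0,-0.002],[-0.027,0,-0.002],[-0.02,0,-0.001],[-0.014,0,0],[-0.01,0,0.002],[-0.01,0,0.002]],"yaw":[0,0,0,0,0,0,0,0,0,0]}' 20;python3 - <<'E'
from h import *
go(G(3,.0025,0,.1),89.0)
s=capture("side"); crop(s,"s11",200,130,360,250,4.5)
E
```

```text
time: 18.95
position: [0.4834, -0.0008, 0.0829]
eef_rot: [-2.196, 2.24, 0.003]
force: [-2.1, 14.1, 35.9]
gripper_width: 0.007
pos [ 0.4834 -0.0008  0.0829] jaw -91.13 tilt [ 0.002  0.005 -1.   ] dp [0.002, 0.003, -0.034] yaw -0.002 q6 1.35 t 18.95 F [-2.1 14.1 35.9] w 0.007
```

View pics/s11.png

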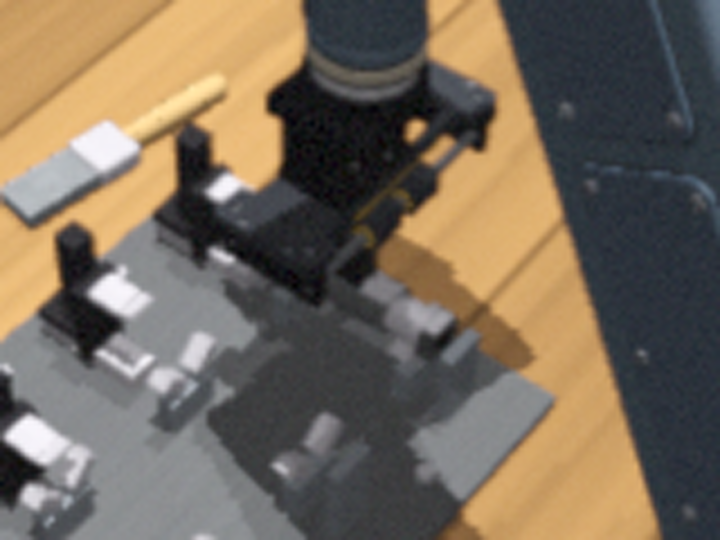

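```bash
python3 -m pendant '{"hand":[1,1,-1,-1,-1,-1,-1,-1,-1,-1],"dp":[[0.002,0,-0.03],[0.002,0,-0.1],[0,0,-0.15],[0,-0.08,-0.17],[0,-0.16,-0.17],[0.003,-0.24,-0.17],[0.004,-0.276,-0.17],[0.004,-0.276,-0.17],[0.004,-0.276,-0.17],[0.004,-0.276,-0.17]],"yaw":[0,0,0,0,0,0,0,0,0,0]}' 40;python3 - <<'E'
from h import *
go(G(3,.141,0,.096),89.0)
s=capture("side"); crop(s,"s12",220,130,340,220,6);c=capture("top"); crop(c,"t12",200,170,320,290,4.5)
E
```

```text
time: 20.0
position: [0.6187, -0.0077, 0.1641]
eef_rot: [2.201, -2.238, -0.006]
force: [-0.2, -0.2, 0.1]
gripper_width: 0.645
pos [ 0.6187 -0.0077  0.1641] jaw -90.95 tilt [-0.004  0.001 -1.   ] dp [-0.007, -0.004, 0.136] yaw 0.001 q6 1.39 t 20.0 F [-0.2 -0.2  0.1] w 0.645
```

View pics/s12.png

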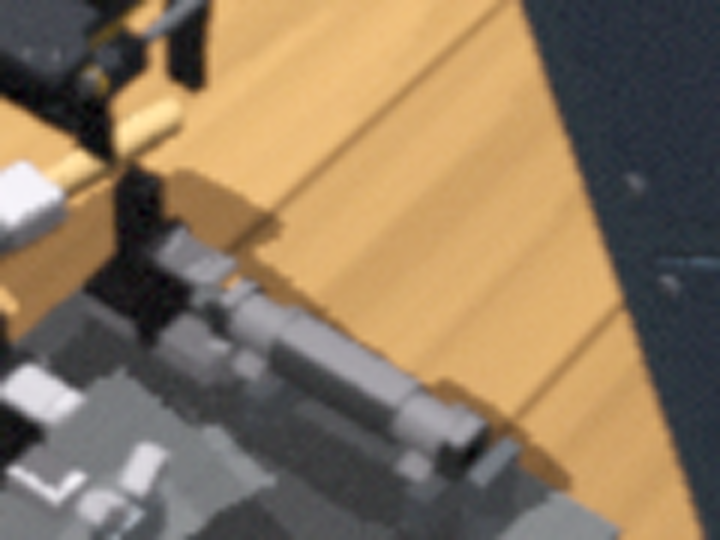

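```bash
python3 -m pendant '{"hand":[-0.3,-0.3,0.9,0.9,0.9,0.9,0.9,0.9,0.9,0.9],"dp":[[-0.006,-0.004,0.07],[-0.006,-0.004,0.136],[-0.006,-0.004,0.136],[-0.006,-0.004,0.136],[-0.006,-0.004,0.136],[-0.006,-0.004,0.136],[-0.006,-0.004,0.136],[-0.006,-0.004,0.136],[-0.006,-0.004,0.136],[-0.006,-0.004,0.136]],"yaw":[0,0,0,0,0,0,0,0,0,0]}' 50;python3 - <<'E'
from h import *
go(G(3,.141,0,.096),89.0)
E
```

```text
time: 21.1
position: [0.6238, -0.005, 0.0988]
eef_rot: [-2.201, 2.239, -0.002]
force: [-0.3, 2.3, 5.8]
gripper_width: 0.226
pos [ 0.6238 -0.005   0.0988] jaw -90.98 tilt [ 0.002  0.    -1.   ] dp [-0.001, 0.007, 0.006] yaw 0.0 q6 1.4 t 21.1 F [-0.3  2.3  5.8] w 0.226
```

```bash
python3 -m pendant '{"hand":[0.9,0.9,0.9,0.9,0.9,0.9,0.9,0.9],"dp":[[0,0.02,0],[0,0.04,0],[0,0.055,0],[0,0.07,0],[0,0.08,0],[0,0.09,0],[0,0.096,0],[0,0.096,0]],"yaw":[0,0,0,0,0,0,0,0]}' 60;python3 - <<'E'
from h import *
go(G(3,.096,0,.096),89.0)
E
```

```text
time: 21.9
position: [0.5788, -0.0041, 0.0989]
eef_rot: [-2.197, 2.236, -0.009]
force: [4.6, 3.6, 2.4]
gripper_width: 0.225
pos [ 0.5788 -0.0041  0.0989] jaw -91.02 tilt [ 0.009  0.    -1.   ] dp [-0.001, 0.007, 0.006] yaw -0.0 q6 1.39 t 21.9 F [4.6 3.6 2.4] w 0.225
```

```bash
python3 -m pendant '{"hand":[0.9,0.9,0.9,0.9],"dp":[[0,0.006,0],[0,0.012,0],[0,0.016,0],[0,0.016,0]],"yaw":[0,0,0,0]}' 60;python3 - <<'E'
from h import *
go(G(3,.096,0,.096),89.0)
s=capture("side"); crop(s,"s13",220,130,340,220,6)
E
```

```text
time: 22.3
position: [0.5783, -0.0042, 0.0992]
eef_rot: [-2.187, 2.23, -0.027]
force: [19.2, 7.8, -8.1]
gripper_width: 0.223
pos [ 0.5783 -0.0042  0.0992] jaw -91.12 tilt [ 0.025 -0.    -1.   ] dp [-0.001, 0.006, 0.006] yaw -0.002 q6 1.38 t 22.3 F [19.2  7.8 -8.1] w 0.223
```

View pics/s13.png

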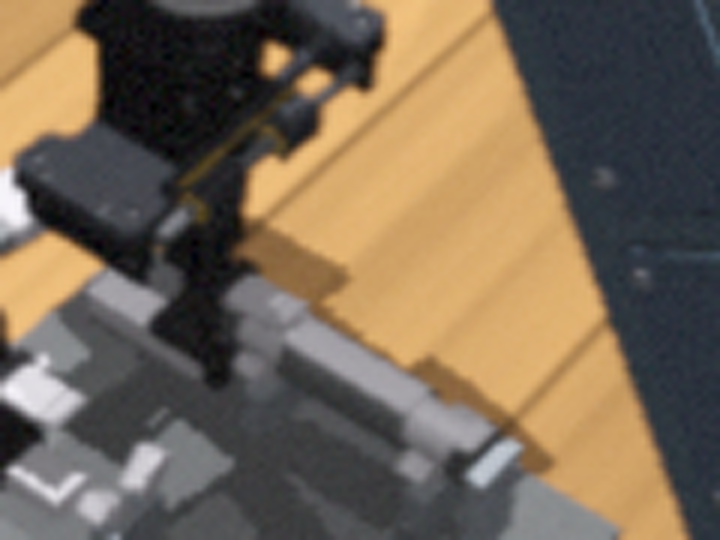

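```bash
python3 -m pendant '{"hand":[-1,-1,-1,-1,-1,-1,-1],"dp":[[0,-0.015,0],[0,-0.015,0],[0,-0.015,0],[0,-0.015,0],[0,-0.015,-0.08],[0,-0.015,-0.16],[0,-0.015,-0.16]],"yaw":[0,0,0,0,0,0,0]}';python3 - <<'E'
from h import *
c=capture("top"); cv2.imwrite("pics/t14.png",c["image"][:,:,::-1])
bars(c,(340,140,470,320))
E
```

```text
time: 23.05
position: [0.5777, -0.0053, 0.1827]
eef_rot: [-2.199, 2.236, -0.014]
force: [0.6, -0.1, -0.1]
gripper_width: 0.774
blobs [[394.1, 237.0], [409.7, 272.8]]
bar mid [ 0.4297 -0.3516] heading 21.1 L 0.1016
```

View pics/t14.png

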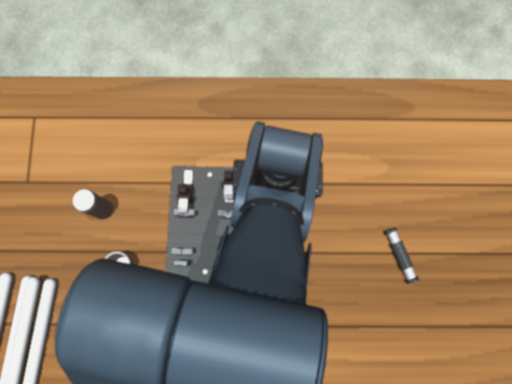

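```bash
python3 -c "
from h import *
go([.4297,-.3516,.14],111.1)"
```

```text
pos [ 0.5759 -0.005   0.1803] jaw -90.97 tilt [ 0.006 -0.001 -1.   ] dp [0.698, 0.281, 0.08] yaw -0.368 q6 1.39 t 23.1 F [ 0.8 -0.6 -0.8] w 0.821
```

```bash
python3 -m pendant '{"hand":[-1,-1,-1,-1,-1,-1,-1,-1,-1,-1],"dp":[[0.1,0.04,0],[0.2,0.08,0],[0.3,0.12,0],[0.4,0.16,0],[0.5,0.2,0.02],[0.6,0.24,0.05],[0.698,0.281,0.1],[0.698,0.281,0.15],[0.698,0.281,0.2],[0.698,0.281,0.2]],"yaw":[-0.05,-0.1,-0.15,-0.2,-0.25,-0.3,-0.368,-0.368,-0.368,-0.368]}' 50; python3 - <<'E'
from h import *
go([.4297,-.3516,.006],111.1)
s=capture("side"); cv2.imwrite("pics/s15.png",s["image"][:,:,::-1])
E
```

```text
time: 24.1
position: [0.4244, -0.3489, 0.0732]
eef_rot: [-2.586, 1.778, 0.017]
force: [0.0, 0.4, -0.5]
gripper_width: 1.001
pos [ 0.4244 -0.3489  0.0732] jaw -69.04 tilt [-0.007  0.009 -1.   ] dp [0.01, -0.008, 0.134] yaw -0.002 q6 0.31 t 24.1 F [ 0.   0.4 -0.5] w 1.001
```

View pics/s15.png

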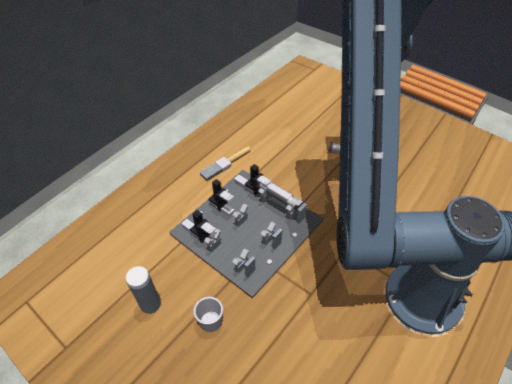

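```bash
python3 -m pendant '{"hand":[-1,-1,-1],"dp":[[0.008,-0.007,0.06],[0.008,-0.007,0.08],[0.008,-0.007,0.08]],"yaw":[0,0,0]}' 50; python3 - <<'E'
from h import *
go([.4297,-.3516,.006],111.1)
E
```

```text
time: 24.45
position: [0.4326, -0.3519, 0.0371]
eef_rot: [-2.592, 1.774, 0.005]
force: [0.0, 0.1, 0.1]
gripper_width: 1.001
pos [ 0.4326 -0.3519  0.0371] jaw -68.79 tilt [-0.002  0.002 -1.   ] dp [-0.002, 0.005, 0.062] yaw 0.002 q6 0.32 t 24.45 F [0.  0.1 0.1] w 1.001
```

```bash
python3 -m pendant '{"hand":[-1,-1,0.9,0.9,0.9,0.9,0.9,0.9,0.9,0.9],"dp":[[-0.002,0.005,0.04],[-0.002,0.005,0.062],[-0.002,0.005,0.062],[-0.002,0.005,0.062],[-0.002,0.005,0.062],[-0.002,0.005,0.062],[-0.002,0.005,0.062],[-0.002,0.005,0.062],[-0.002,0.005,0.062],[-0.002,0.005,0.062]],"yaw":[0,0,0,0,0,0,0,0,0,0]}' 50; python3 - <<'E'
from h import *
go([.4297,-.3516,.006],111.1)
E
```

```text
time: 25.45
position: [0.4302, -0.3535, 0.0066]
eef_rot: [-2.591, 1.777, 0.0]
force: [-0.0, -0.2, 0.0]
gripper_width: 0.379
pos [ 0.4302 -0.3535  0.0066] jaw -68.88 tilt [-0.  0. -1.] dp [-0.004, -0.0, 0.001] yaw 0.0 q6 0.31 t 25.45 F [-0.  -0.2  0. ] w 0.379
```

```bash
python3 -m pendant '{"hand":[0.9,0.9,0.9,0.9],"dp":[[0,0,-0.08],[0,0,-0.18],[0,0,-0.28],[0,0,-0.3]],"yaw":[0,0,0,0]}' 50; python3 - <<'E'
from h import *
go(G(2,.0025,0,.157),89)
E
```

```text
time: 25.85
position: [0.4323, -0.3559, 0.1612]
eef_rot: [2.589, -1.775, 0.015]
force: [0.6, -0.6, -5.9]
gripper_width: 0.377
pos [ 0.4323 -0.3559  0.1612] jaw -68.87 tilt [ 0.006 -0.007 -1.   ] dp [-0.838, -0.434, 0.002] yaw 0.369 q6 0.31 t 25.85 F [ 0.6 -0.6 -5.9] w 0.377
```

```bash
python3 -m pendant '{"hand":[0.9,0.9,0.9,0.9,0.9,0.9,0.9,0.9,0.9,0.9],"dp":[[-0.08,-0.04,0],[-0.16,-0.085,0],[-0.24,-0.125,0],[-0.32,-0.165,0],[-0.4,-0.21,0],[-0.48,-0.25,0],[-0.56,-0.29,0],[-0.64,-0.33,0],[-0.72,-0.373,0],[-0.838,-0.434,0]],"yaw":[0.04,0.08,0.12,0.16,0.2,0.24,0.28,0.32,0.36,0.369]}' 50; python3 -m pendant '{"hand":[0.9,0.9],"dp":[[0,0,0],[0,0,0]],"yaw":[0,0]}' 50; python3 - <<'E'
from h import *
go(G(2,.0025,0,.1),89)
s=capture("side"); crop(s,"s16",160,110,340,270,4)
E
```

```text
time: 26.85
position: [0.4783, 0.1006, 0.1548]
eef_rot: [2.198, -2.241, -0.004]
force: [0.7, 0.3, -5.3]
gripper_width: 0.373
time: 27.05
position: [0.478, 0.1006, 0.1549]
eef_rot: [2.204, -2.234, -0.004]
force: [0.0, -0.5, -6.1]
gripper_width: 0.376
pos [0.478  0.1006 0.1549] jaw -90.78 tilt [-0.004 -0.    -1.   ] dp [-0.025, -0.011, 0.11] yaw 0.004 q6 1.56 t 27.05 F [ 0.  -0.5 -6.1] w 0.376
```

View pics/s16.png

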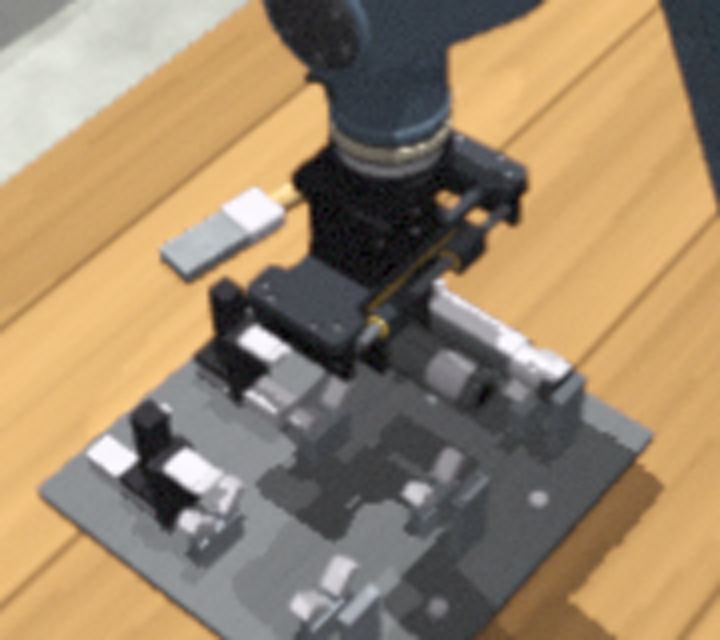

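```bash
python3 -m pendant '{"hand":[0.9,0.9,0.9,0.9,0.9,0.9,0.9],"dp":[[-0.025,-0.011,0],[-0.025,-0.011,0.04],[-0.025,-0.011,0.1],[-0.025,-0.011,0.14],[-0.025,-0.011,0.165],[-0.025,-0.011,0.165],[-0.025,-0.011,0.165]],"yaw":[0,0,0,0,0,0,0]}' 50; python3 - <<'E'
from h import *
go(G(2,.0025,0,.064),89)
E
```

```text
time: 27.8
position: [0.4861, 0.1108, 0.0739]
eef_rot: [2.199, -2.243, -0.0]
force: [0.0, 0.4, -4.6]
gripper_width: 0.373
pos [0.4861 0.1108 0.0739] jaw -91.14 tilt [-0.  0. -1.] dp [-0.005, 0.005, 0.02] yaw -0.002 q6 1.59 t 27.8 F [ 0.   0.4 -4.6] w 0.373
```

```bash
python3 -m pendant '{"hand":[0.9,0.9,0.9,0.9,0.9],"dp":[[-0.005,0.005,0.007],[-0.005,0.005,0.014],[-0.005,0.005,0.019],[-0.005,0.005,0.022],[-0.005,0.005,0.022]],"yaw":[0,0,0,0,0]}' 50; python3 - <<'E'
from h import *
go(G(2,.0025,0,.064),89)
E
```

```text
time: 28.3
position: [0.4837, 0.1133, 0.0636]
eef_rot: [2.202, -2.24, 0.003]
force: [-1.6, -4.4, -1.1]
gripper_width: 0.378
pos [0.4837 0.1133 0.0636] jaw -90.98 tilt [ 0.001 -0.001 -1.   ] dp [0.0, -0.0, -0.001] yaw 0.0 q6 1.6 t 28.3 F [-1.6 -4.4 -1.1] w 0.378
```

```bash
python3 -m pendant '{"hand":[-0.2,-0.2,-0.2,-0.2,-0.2,-0.2,1,1,1,1],"dp":[[0,0,0],[0,0,0],[0,0,0],[0,0,-0.05],[0,0,-0.1],[0,0,-0.12],[0,0,-0.12],[0,0,-0.12],[0,0,-0.12],[0,0,-0.12]],"yaw":[0,0,0,0,0,0,0,0,0,0]}'; python3 -m pendant '{"hand":[1,1,1,1,1,1],"dp":[[0,0,0],[0,0,0],[0,0,0],[0,0,0],[0,0,0],[0,0,0]],"yaw":[0,0,0,0,0,0]}' 20;python3 - <<'E'
from h import *
go(G(2,.0025,0,.1),89.0)
s=capture("side"); crop(s,"s17",160,150,320,270,4.5)
E
```

```text
time: 29.3
position: [0.4825, 0.1141, 0.1221]
eef_rot: [2.201, -2.24, -0.002]
force: [0.2, -0.3, 0.4]
gripper_width: 0.321
time: 29.9
position: [0.4832, 0.1141, 0.1231]
eef_rot: [-2.202, 2.241, -0.0]
force: [-0.4, 0.0, 0.4]
gripper_width: 0.006
pos [0.4832 0.1141 0.1231] jaw -91.02 tilt [ 0. -0. -1.] dp [0.002, -0.001, 0.046] yaw -0.0 q6 1.6 t 29.9 F [-0.4  0.   0.4] w 0.006
```

View pics/s17.png

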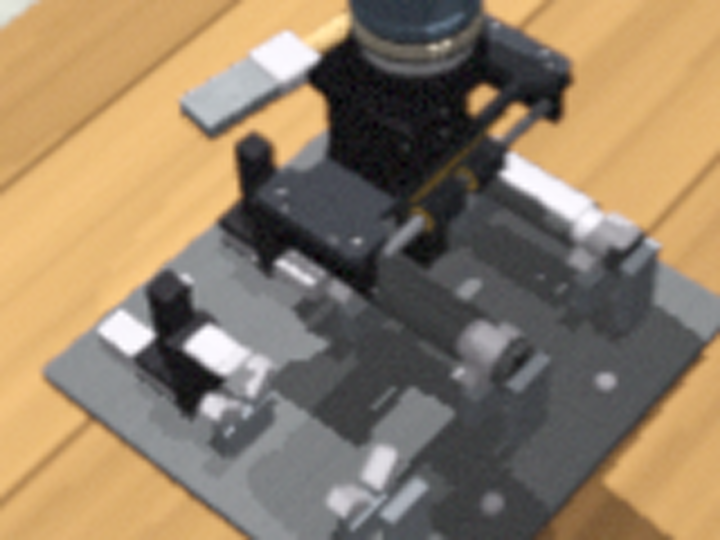

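Seated in groove 2 flat down. Roll it the same way as the first.

```bash
python3 -m pendant '{"hand":[1,1,1,1,1,1,1,1,1],"dp":[[-0.022,0,0.05],[-0.022,0,0.07],[-0.022,0,0.081],[-0.022,0,0.081],[-0.01,0,0.081],[0.002,0,0.081],[0.014,0,0.081],[0.026,0,0.081],[0.026,0,0.081]],"yaw":[0,0,0,0,0,0,0,0,0]}' 20; python3 -m pendant '{"hand":[1,1,1,1,1,1,1,1,1,1],"dp":[[0,0,-0.05],[-0.025,0,-0.05],[-0.05,0.0,-0.03],[-0.05,0.0,0],[-0.05,0.0,0],[-0.04,0,0],[-0.03,0,0],[-0.02,0,0],[-0.01,0,0],[-0.01,0,0]],"yaw":[0,0,0,0,0,0,0,0,0,0]}' 20;python3 - <<'E'
from h import *
go(G(2,.0025,0,.1),89.0)
s=capture("side"); crop(s,"s18",160,150,320,270,4.5)
E
```

```text
time: 30.85
position: [0.4867, 0.1003, 0.0857]
eef_rot: [-2.197, 2.237, -0.011]
force: [-0.1, -1.9, 20.5]
gripper_width: 0.008
time: 31.85
position: [0.485, 0.1076, 0.0858]
eef_rot: [-2.2, 2.236, -0.006]
force: [-4.5, -0.5, 39.0]
gripper_width: 0.004
pos [0.485  0.1076 0.0858] jaw -90.93 tilt [ 0.006  0.    -1.   ] dp [-0.011, 0.003, -0.028] yaw 0.001 q6 1.58 t 31.85 F [-4.5 -0.5 39. ] w 0.004
```

View pics/s18.png

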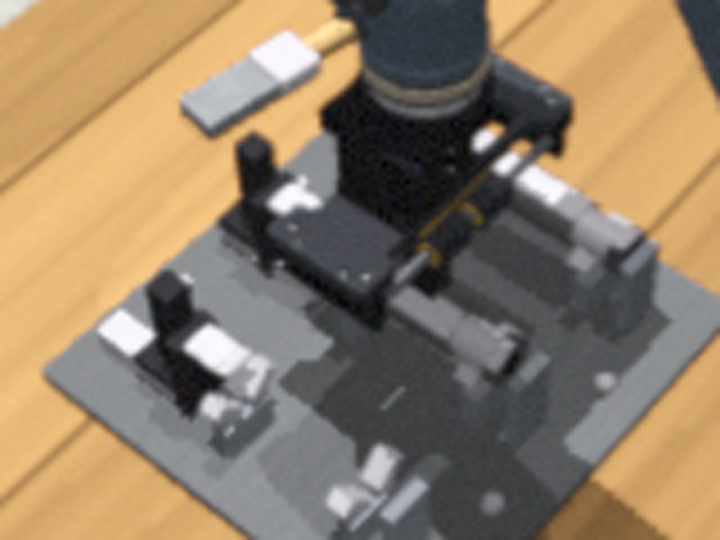

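Same state as before (flat tilted towards the camera); same finishing stroke.

```bash
python3 -m pendant '{"hand":[1,1,1,1,1,1,1,1,1,1],"dp":[[0,0,-0.05],[-0.034,0,-0.05],[-0.034,0.0,-0.02],[-0.034,0.0,-0.002],[-0.034,0.0,-0.002],[-0.027,0,-0.002],[-0.02,0,-0.001],[-0.014,0,0],[-0.01,0,0.002],[-0.01,0,0.002]],"yaw":[0,0,0,0,0,0,0,0,0,0]}' 20;python3 - <<'E'
from h import *
go(G(2,.0025,0,.1),89.0)
s=capture("side"); crop(s,"s19",160,150,320,270,4.5)
E
```

```text
time: 32.9
position: [0.4836, 0.1135, 0.0831]
eef_rot: [-2.196, 2.241, 0.002]
force: [-2.6, 8.0, 24.5]
gripper_width: 0.003
pos [0.4836 0.1135 0.0831] jaw -91.15 tilt [ 0.002  0.004 -1.   ] dp [0.001, -0.0, -0.034] yaw -0.002 q6 1.59 t 32.9 F [-2.6  8.  24.5] w 0.003
```

View pics/s19.png

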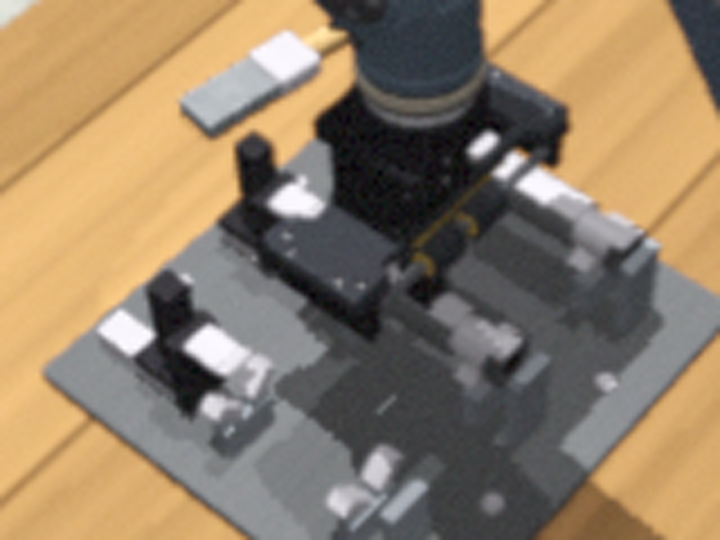

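Height .0831 with flat contact. Now go to cap 2's post.

```bash
python3 -m pendant '{"hand":[1,1,-0.3,-0.3,-0.3,-0.3,-0.3,-0.3,-0.3,-0.3],"dp":[[0.002,0,-0.03],[0.002,0,-0.1],[0,0,-0.15],[0,-0.08,-0.17],[0,-0.16,-0.17],[0,-0.24,-0.17],[0,-0.276,-0.17],[0,-0.276,-0.17],[0,-0.276,-0.17],[0,-0.276,-0.17]],"yaw":[0,0,0,0,0,0,0,0,0,0]}' 50;python3 - <<'E'
from h import *
go(G(2,.141,0,.096),89.0)
s=capture("side"); crop(s,"s20",180,150,320,250,5)
E
```

```text
time: 33.95
position: [0.6187, 0.109, 0.1651]
eef_rot: [2.2, -2.239, -0.005]
force: [-0.5, 0.0, -0.1]
gripper_width: 0.615
pos [0.6187 0.109  0.1651] jaw -91.0 tilt [-0.004  0.    -1.   ] dp [-0.004, -0.007, 0.138] yaw 0.0 q6 1.58 t 33.95 F [-0.5  0.  -0.1] w 0.615
```

View pics/s20.png

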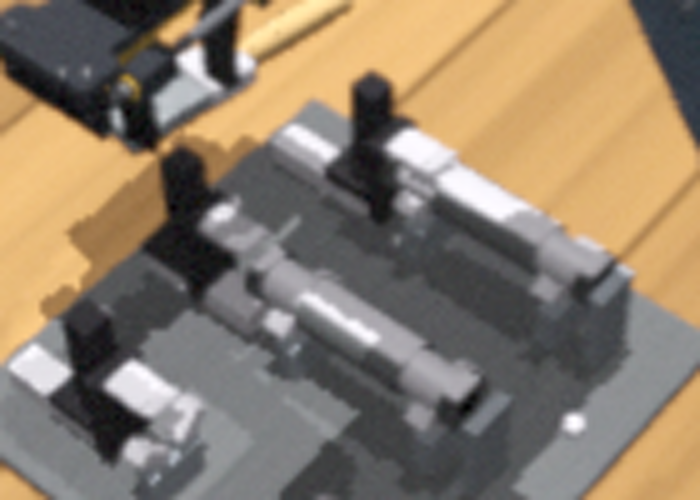

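```bash
python3 -m pendant '{"hand":[-0.3,-0.3,0.9,0.9,0.9,0.9,0.9,0.9,0.9,0.9],"dp":[[-0.003,-0.006,0.07],[-0.003,-0.006,0.136],[-0.003,-0.006,0.136],[-0.003,-0.006,0.136],[-0.003,-0.006,0.136],[-0.003,-0.006,0.136],[-0.003,-0.006,0.136],[-0.003,-0.006,0.136],[-0.003,-0.006,0.136],[-0.003,-0.006,0.136]],"yaw":[0,0,0,0,0,0,0,0,0,0]}' 50;python3 - <<'E'
from h import *
go(G(2,.141,0,.096),89.0)
E
python3 -m pendant '{"hand":[0.9,0.9,0.9,0.9,0.9,0.9,0.9,0.9],"dp":[[0,0.02,0],[0,0.04,0],[0,0.055,0],[0,0.07,0],[0,0.08,0],[0,0.09,0],[0,0.094,0],[0,0.094,0]],"yaw":[0,0,0,0,0,0,0,0]}' 60
```

```text
time: 35.0
position: [0.6248, 0.1101, 0.0998]
eef_rot: [-2.201, 2.24, -0.002]
force: [-0.6, 0.9, 6.1]
gripper_width: 0.226
pos [0.6248 0.1101 0.0998] jaw -91.03 tilt [ 0.002 -0.    -1.   ] dp [-0.001, 0.005, 0.008] yaw -0.0 q6 1.59 t 35.0 F [-0.6  0.9  6.1] w 0.226
time: 35.8
position: [0.5804, 0.111, 0.0998]
eef_rot: [-2.197, 2.237, -0.008]
force: [4.9, 0.5, 2.6]
gripper_width: 0.222
```

```bash
python3 -m pendant '{"hand":[0.9,0.9,0.9,0.9,0.9],"dp":[[0,0.006,0],[0,0.012,0],[0,0.018,0],[0,0.02,0],[0,0.02,0]],"yaw":[0,0,0,0,0]}' 60
python3 -m pendant '{"hand":[-0.6,-0.6,-0.6,-0.6,-0.6,-0.6,-0.6],"dp":[[0,0,0],[0,0,0],[0,0,0],[0,0,0],[0,0,-0.08],[0,0,-0.16],[0,0,-0.2]],"yaw":[0,0,0,0,0,0,0]}'
```

```text
time: 36.3
position: [0.5792, 0.111, 0.1002]
eef_rot: [-2.187, 2.229, -0.028]
force: [19.1, 2.1, -9.5]
gripper_width: 0.224
time: 37.0
position: [0.5681, 0.1112, 0.2016]
eef_rot: [-2.2, 2.239, -0.005]
force: [1.1, -0.1, 0.0]
gripper_width: 0.752
```

```bash
python3 -m pendant '{"hand":[-0.6,-0.6,-0.6,-0.6,-0.6,-0.6,-0.6,-0.6,-0.6,-0.6],"dp":[[0.1,0,-0.1],[0.2,0,-0.1],[0.3,0,-0.1],[0.4,0,-0.1],[0.5,0,-0.1],[0.6,0,-0.1],[0.7,0,-0.1],[0.8,0.05,-0.1],[0.9,0.1,-0.1],[1,0.15,-0.1]],"yaw":[0,0,0,0,0,0,0,0,0,0]}'; python3 -m pendant '{"hand":[-0.6,-0.6,-0.6,-0.6,-0.6],"dp":[[0.1,0.1,0],[0.2,0.2,0],[0.3,0.3,0],[0.4,0.35,0],[0.4,0.35,0]],"yaw":[0,0,0,0,0]}'; python3 - <<'E'
from h import *
c=capture("top"); s=capture("side"); cv2.imwrite("pics/t21.png",c["image"][:,:,::-1]); cv2.imwrite("pics/s21f.png",s["image"][:,:,::-1])
crop(c,"t21c",180,150,310,300,4.5); crop(s,"s21",180,150,320,250,5)
E
```

```text
time: 38.0
position: [0.4965, -0.36, 0.2482]
eef_rot: [-2.202, 2.241, 0.002]
force: [0.4, -0.8, -1.2]
gripper_width: 0.798
time: 38.5
position: [0.3276, -0.5429, 0.2484]
eef_rot: [-2.201, 2.241, 0.002]
force: [0.7, -0.5, -0.5]
gripper_width: 0.799
```

View pics/t21.png

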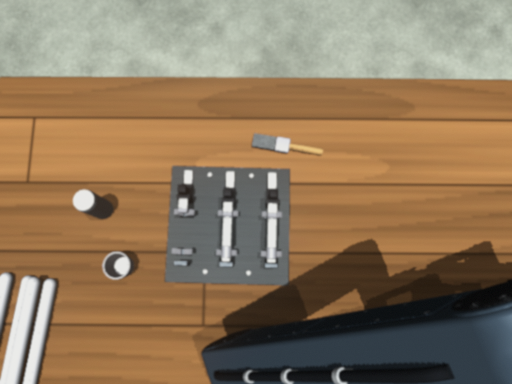

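View pics/t21c.png

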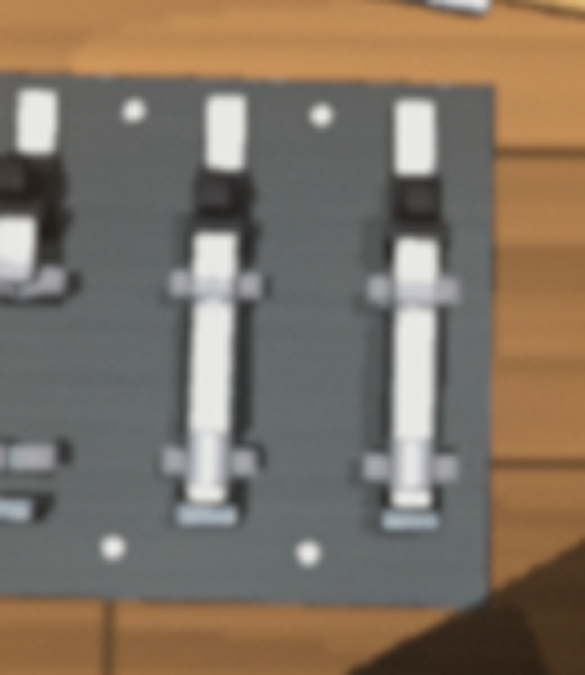

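View pics/s21f.png

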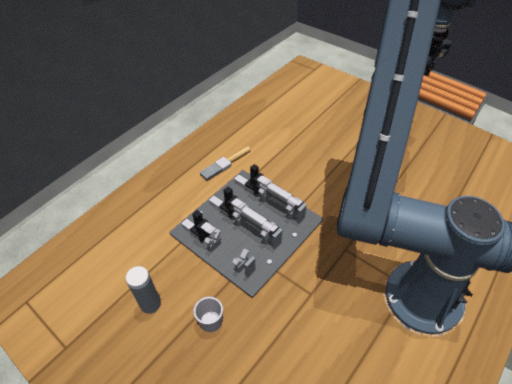

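View pics/s21.png

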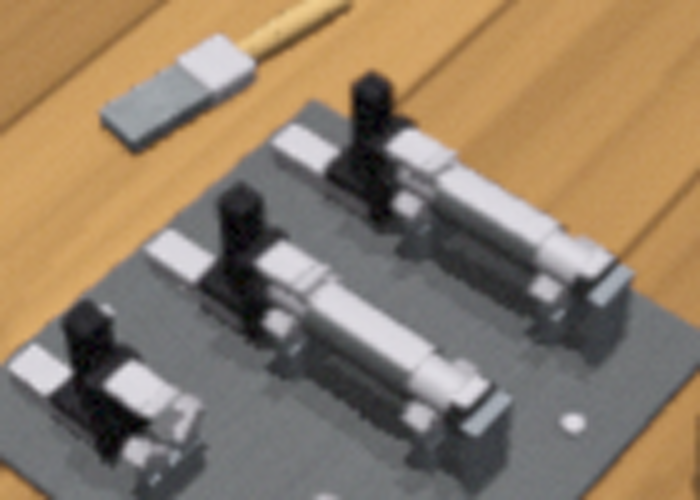

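```bash
python3 - <<'E'
from h import *
c=capture("top")
for i,uv in((2,(228.0,191.8)),(3,(272.3,193.4))): print(i,onz(c,uv,.123).round(4),G(i,.096,0,.123).round(4))
# flat centre line vs groove axis, stop gap: rows along the flat, white extents
for i in(2,3):
    for x in(-.02,0,.02):
        u,v=proj(c,G(i,x,0,.083))[0]; row=c["image"][int(round(v)),int(u)-12:int(u)+13].astype(int).min(1)
        m=np.where(row>165)[0]; e=[onz(c,(int(u)-12+k,round(v)),.083)[1] for k in(m[0]-.5,m[-1]+.5)]
        print(i,x,"flat y mid-axis mm",round(1e3*(np.mean(e)-G(i,x)[1]),1),"width",round(1e3*abs(e[0]-e[1]),1))
E
```

```text
2 [0.5782 0.1093 0.123 ] [0.5772 0.1116 0.123 ]
3 [ 0.5747 -0.0013  0.123 ] [ 0.5752 -0.0034  0.123 ]
2 -0.02 flat y mid-axis mm 1.2 width 22.8
2 0 flat y mid-axis mm 0.6 width 20.4
2 0.02 flat y mid-axis mm 1.3 width 20.4
3 -0.02 flat y mid-axis mm 0.8 width 20.3
3 0 flat y mid-axis mm 1.0 width 20.4
3 0.02 flat y mid-axis mm 1.3 width 20.4
```

```bash
python3 -c "
from workcell import *
print(finish_job())"
```

```text
the job is handed in; nothing more can be done
None
```

I handed the job in at about 39 s of the 210 s allowed. The two bars I found are lying in grooves 3 and 2 with their flats up and their caps home. Groove 1 wasn't needed, and I saw no third bar in either camera view.

For each groove I drew the cap fully open and laid the bar in flat down. I then rolled it with the closed fingertips in three strokes until the flat came up, and pushed the cap back to its end stop.

**What the last checks showed:**
- **Flats:** the fingertips met each flat at about 83 mm, the height expected with the flat up. From above, both flats measured 20–23 mm wide against a nominal 21 mm. Their centre lines are about 1 mm from the groove axis, which is a tilt of no more than about 5 degrees.
- **Caps:** each slide came up against a hard stop at about 19 N, and each post is within about 1 mm of its home position along the slide. The side view shows the tongues over the bar ends and the bars up against their stops.
- **Bystanders:** the brush, can and cup look unmoved in the pictures; I did not measure them.
- **Arm:** it was parked well clear of everything when I handed in.

**What disagreed:** sideways, the two posts measured about 2 mm off my fixture estimate, in opposite directions. I put this down to hand-picked pixels and the roughly 2 mm calibration.

**Force:** pressing peaked at a reading of about 42 N during one roll of the first bar. The force came through the fingertips, not the arm or gripper body, and stayed well below the 120 N wrist limit.

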